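Load a filter holder into the changer and index it under the sampling head

TASK

Put the small loose filter holder into the empty pocket of the filter changer and press it gently down, against the drag of the seat, until it is fully home: standing solid on the depth stop at the bottom, which is set to a different depth each time and can only be felt. Then turn the wheel by its upright peg one click, so that the new holder comes to rest under the sampling head, and let go. Be gentle with the holder and the wheel throughout, go no further than one click, and leave everything else where it stands.

Things in the scene. Friction and masses are not known exactly. Their poses are not given: they have to be found in the camera images.
- holder_center (a point): Loose filter holder to load: grey plastic, round, 62 mm high, about 150 g, upright on the table. Bottom up: foot 35 mm diameter, 28 mm high (edge chamfered 3 mm); collar 42 mm, 4 mm thick; smooth grip knob 24 mm, 30 mm high. Point on its axis half-way up, 31 mm above the underside; the knob spans 1 mm to 31 mm above it. z up.
- pocket (a point): Mouth centre, at rim level (73 to 85 mm above the table), of the wheel's only empty pocket: an upright aluminium cup, bore 37 mm, outside 50 mm, 75 mm from the axis, turning with the wheel; at the start on the robot's side. z up, x towards the axis. Over 22 N of pressing on the depth stop at its bottom, or a holder jammed in the pocket or under the head with over 50 N, is damage.
- seat_top (a point): Top centre of the black seat disc (33 mm) in the empty pocket, 6 to 9 mm below the rim at the start. It slides down with a steady drag of about 8 N and stays where pushed. Unseen under it is a rigid depth stop (its top is stop_top), set anywhere from 15 to 26 mm below the rim; its place is not given. There the force rises steeply: the holder's underside on it is fully home.
- axis (a point): Fixed point on the wheel's upright axis at rim level (73 to 85 mm above the table). Frame of the changer: z up, x from the empty pocket's start through the axis towards the peg's start. The wheel is 200 mm across with six cups 75 mm from the axis, 60 degrees apart; five hold fixed holders like the loose one, whose knobs rise 40 mm above the rims.
- peg_top (a point): Centre of the top of the turning peg: upright steel, 14 mm diameter, standing on the wheel 36 mm from the axis, opposite the empty pocket. Its top is 90 mm above the rims, and the upper 40 mm stand clear above all the holders' knobs. Push it sideways round the axis, or pinch it from above. Over 35 N between robot and wheel damages it.
- head (a point): Centre of the underside of the sampling head, a fixed steel nozzle of 27 mm diameter, 51 mm above the rims, 75 mm from the axis, 60 degrees counter-clockwise from above from the empty pocket's start. It hangs from a flat arm, 24 mm wide, top 73 mm above the rims, that comes in from a post outside the wheel. It clears a holder that is home by 4 mm or more; one merely set on the seat hits it.
- wheel (a joint): Wheel angle, rad; 0 at the start, grows counter-clockwise from above, carrying the empty pocket towards the head. A spring detent holds it every 60 degrees (1.047). The sideways push needed at the peg grows to about 11 N just before half-way (0.52 rad); past half-way the spring draws the wheel on by itself, within a second, into the next click, and likewise back if it is let go before half-way.
- wide_holder_center (a point): Bystander: a wider filter holder that does not fit the pocket: foot 54 mm in diameter, collar 60 mm, knob 28 mm, 54 mm high. Point on its axis half-way up.
- vial_center (a point): Bystander: brown glass vial with white cap, 40 mm in diameter, 72 mm high. Point on its axis half-way up.
- dishes_center (a point): Bystander: stack of three clear plastic dishes, 90 mm in diameter, 48 mm high. Point on its axis half-way up.
- driver_grip (a point): Bystander: a screwdriver lying on the table. Point at the middle of its handle.
- weight_center (a point): Bystander: a small upright brass weight, 36 mm in diameter, 34 mm high. Point at its centre.
Mind the look-alikes: they are no part of the job. What is shaped like the part that bears holder_center but pink, purple or turquoise is not meant.

How it is judged:
By the outcome, as a careful person would: the job done as asked, in the order asked, and still so for the second after the job is handed in, with the robot touching nothing.
It also fails if it takes over 72 s, if anything falls off the work surface, if the arm or the gripper's body presses on something with over 40 N, if the wrist force passes 120 N, or if a joint passes its speed limit or range.

ROBOT

A 7-joint arm with a two-finger parallel gripper is mounted at the origin on the work surface. World frame = base frame: x ahead of the robot, y to its left, z up, the work surface at z = 0. Lengths are in m, angles in rad, forces in N, time in s.
With the tool pointing down it reaches from about 0.4 to 0.85 m from the base axis. Payload 10.4 kg.
Tool frame: the origin (TCP) lies on the mounting face of the last link; the fingertips stand 182 mm ahead of it and the grasp point (between the pads) lies 164 mm ahead of it; z points along the fingers, y is the direction in which the jaws open and shut (so a half turn about z gives the same grasp; the last joint's range is limited). The gripper opens to 87 mm and grips with 3 to 60 N. Pads are 19 mm wide; open, the fingers measure 117 mm over their backs; the gripper's body (75 mm by 190 mm) begins 51 mm behind the grasp point.
Start: joints at [-1.326, 0.332, -0.065, 1.46, 0.022, 1.35, -0.088], TCP at [0.165, 0.603, 0.405] pointing down, gripper open.
Joint ranges: [-2.6, 2.6], [-0.5, 2.12], [-1.47, 1.34], [0.16, 2.42], [-1.27, 4.41], [0.06, 2.06], [-2.6, 2.6]. Speed limits (rad/s): [2.22, 2.22, 2.79, 2.79, 3.14, 3.14, 3.14].

INTERFACE

Orientations are given as [roll, pitch, yaw] about the fixed x, y, z axes, in that order (R = Rz(yaw) Ry(pitch) Rx(roll)).
In Python, from workcell import manip gives the robot as it stands.
- The arm moves only by the tool send_rows, never from a script. Its argument "targets" is a list of rows, each an object with "slide": the shift along the tool's x, y, z in cm, a list of three; "twist": the turn about the tool's z in degrees. In form: [{"slide": [dx, dy, dz], "twist": twist}, ...]. A call has 1 to 10 rows; each row shifts and turns the pose as measured when the row begins, along the tool's axes as they then stand; what a row does not reach is not made up. A row lasts 1/8 s, in which the tool goes at most 62.5 mm and 10.7 degrees, less where a joint would pass 70% of its speed; a pose out of reach is approached as far as the arm can. A call is refused whole if a number of a shift passes 6.25 or a number of a turn 10.7, either way. A call with a gripper value outside its range is refused whole. "claw" is the closure, from 0 (fully open) to 1 (shut), set as the call begins (left out, the last holds). The fingers move at their own pace and stop on an object; the grip force is fixed at half the most. Time passes only in rows, so rows that do not move let the fingers close. It gives the time, the measured TCP pose, the force and the opening at its end, in the units of the state.
- manip.sense(): the state, without advancing time (a new reading comes with each control period).
- manip.camera(name): name is "scene" or "top" or "wrist"; returns the picture (384x512x3 uint8, red, green, blue); there is no depth.
- manip.camera_params(name): a dict with "fx", "fy", "cx", "cy" (pixels), "distortion" ([k1, k2, p1, p2, k3] as OpenCV has them; the pictures are not rectified), "R" (3x3) and "t" (3): a world point X has camera coordinates R X + t. Camera axes: x right, y down, z forward; pixel columns grow to the right and rows downward; lengths in m; the calibration is good to about 2 mm. A picture is of the moment at which its call begins: read the wrist's pose just before it. camera_params takes no time and is no camera call; for the wrist camera it gives the pose at the moment of the call.
- manip.close_job(): hands the job in, once; it reports no verdict.
The state is a dict: "time": time; "joint_positions": joint angles; "joint_velocities": joint speeds; "effort": joint torques, N m; "ee_pos": TCP position; "ee_rot": TCP orientation; "ft_force": force on the tool from outside, world axes, zero at the start; "torque": the same for the moment, N m; "width": opening from 0.0 (shut) to 1.0 (fully open).
Only numpy, scipy, OpenCV 4.12 (cv2) and the standard library are available. Lean on these libraries where they do the work, as an engineer would, in place of code of your own. Each camera call takes 0.05 s, during which the arm holds its last target.

## Working session

There is one attempt and no reset: what is moved stays moved. The work goes in short steps, Python scripts to look and compute and a tool call to move; the robot and the scene stay as the last step left them, time stands still between calls to the robot, and variables do not carry over. Pictures are saved under pics/ and viewed, and the job is handed in when it is done.

Besides the shell and the picture viewer there is one more tool, called after ">>>" in YAML: its name, and indented under it one key for each argument. send_rows: Moves the arm, as the interface text tells. Its arguments: {"type":"object","properties":{"targets":{"type":"array"},"claw":{"type":"number"}},"required":["targets"]}

```bash
mkdir -p pics; ls; python3 - <<'E'
from workcell import manip
import cv2
print(manip.sense())
for n in ["scene","top","wrist"]:
    p=manip.camera_params(n); print(n,p)
    cv2.imwrite(f"pics/{n}0.png",manip.camera(n)[:,:,::-1])
E
```

```text
pics
{'time': 0.0, 'joint_positions': array([-1.32561447,  0.33283911, -0.06471356,  1.46092853,  0.02161314,
        1.34991737, -0.0884976 ]), 'joint_velocities': array([-1.82763894e-03, -1.89797619e-03, -1.12677919e-03,  2.39168921e-05,
        1.23824025e-03,  6.39338810e-04, -1.41473685e-03]), 'effort': array([-5.01090744e-04, -6.23260260e+01,  2.41011410e-02, -3.89901066e+01,
       -6.14614505e-02,  3.98683024e-02,  1.46172792e-04]), 'ee_pos': array([0.16532474, 0.60259944, 0.40398037]), 'ee_rot': array([-3.14019839e+00,  7.43394546e-05,  2.87384968e+00]), 'ft_force': array([ 0.58083566, -0.67044311,  0.34787592]), 'torque': array([-0.04525318, -0.03241791,  0.05810514]), 'width': 1.0021764738007313}
scene {'fx': 468.9857940265003, 'fy': 468.9857940265003, 'cx': 255.47873635318066, 'cy': 183.017811949521, 'distortion': array([0.03371305, 0.        , 0.        , 0.        , 0.        ]), 'R': array([[-0.49542941,  0.86847668,  0.01726159],
       [ 0.52063295,  0.31278888, -0.79442083],
       [-0.69533519, -0.38459249, -0.60712238]]), 't': array([ 0.19526275, -0.23643202,  1.64682901])}
top {'fx': 498.175673870996, 'fy': 498.175673870996, 'cx': 258.4795162160567, 'cy': 193.3975273650942, 'distortion': array([-0.08924947,  0.        ,  0.        ,  0.        ,  0.        ]), 'R': array([[ 0.01799185, -0.99967922, -0.01782575],
       [-0.98475101, -0.01463203, -0.17335327],
       [ 0.17303684,  0.02067287, -0.98469837]]), 't': array([0.11121865, 0.62575084, 1.30905726])}
wrist {'fx': 299.8103874504925, 'fy': 299.8103874504925, 'cx': 249.36411058292072, 'cy': 192.45643809843872, 'distortion': array([-0.05580025,  0.        ,  0.        ,  0.        ,  0.        ]), 'R': array([[ 0.26417066,  0.96447318, -0.00231173],
       [ 0.92520381, -0.25273626,  0.2830588 ],
       [ 0.27241836, -0.07691465, -0.95909977]]), 't': array([-0.62365035, -0.03379908,  0.39184429])}
```

View pics/scene0.png

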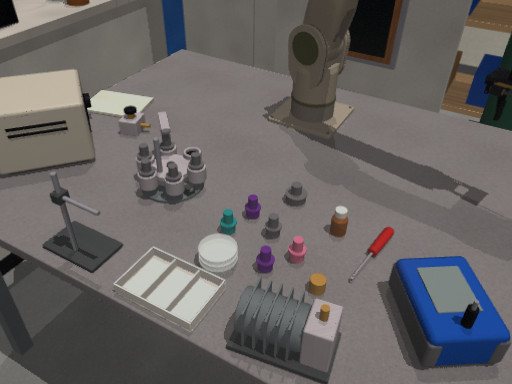

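View pics/top0.png

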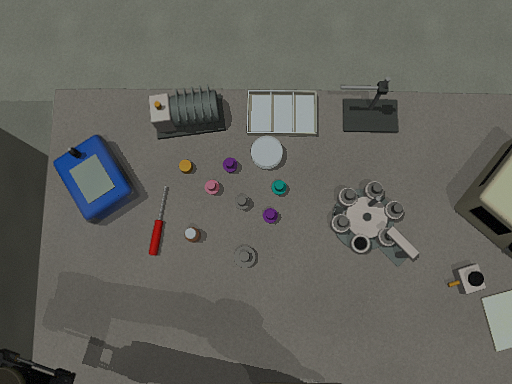

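View pics/wrist0.png

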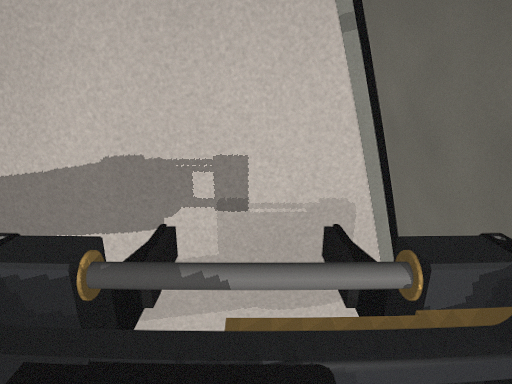

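```bash
python3 - <<'E'
import cv2,numpy as np
t=cv2.imread("pics/top0.png"); s=cv2.imread("pics/scene0.png")
def c(im,x,y,w,h,k): return cv2.resize(im[y:y+h,x:x+w],None,fx=k,fy=k,interpolation=cv2.INTER_CUBIC)
cv2.imwrite("pics/c_top_wheel.png",c(t,315,165,120,110,5))
cv2.imwrite("pics/c_sc_wheel.png",c(s,120,105,110,100,5))
a=c(t,190,140,110,130,4.4); b=c(s,200,170,120,110,4.4)
h=min(a.shape[0],b.shape[0]);o=np.hstack([a[:h,:400],b[:h,:400]]);cv2.imwrite("pics/c_hold.png",o)
E
```

```text
(no output)
```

View pics/c_top_wheel.png

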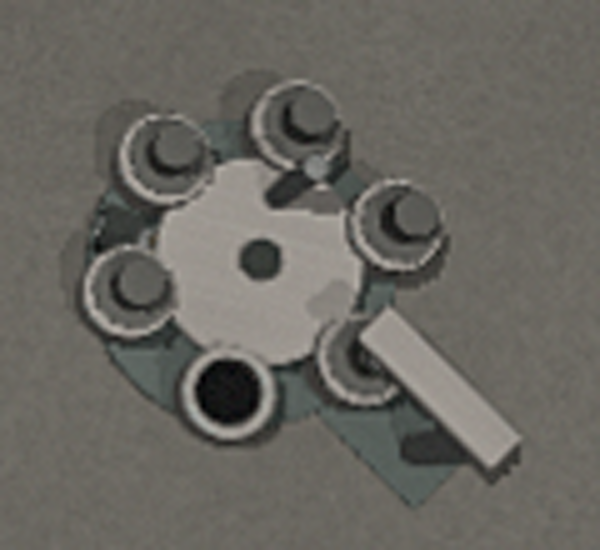

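View pics/c_sc_wheel.png

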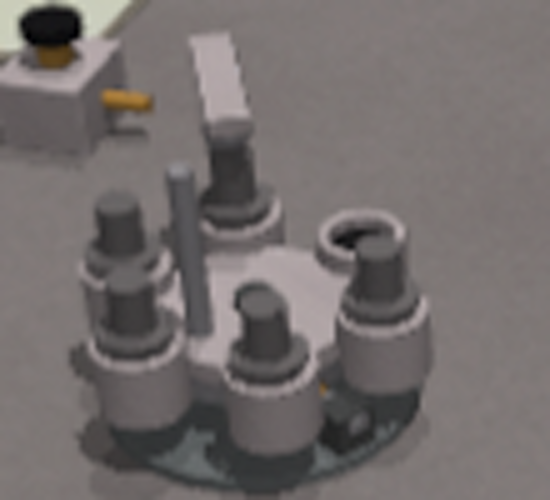

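View pics/c_hold.png

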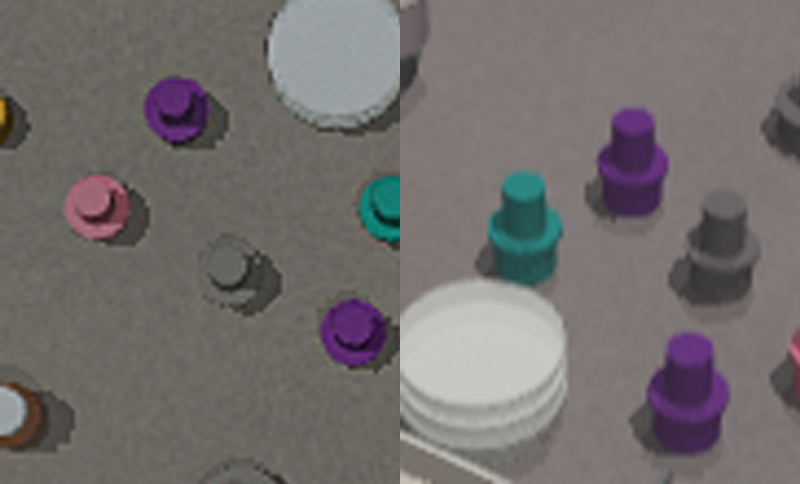

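```bash
cat > h.py <<'E'
import numpy as np,cv2
from workcell import manip
def ray(p,uv):
    K=np.array([[p['fx'],0,p['cx']],[0,p['fy'],p['cy']],[0,0,1.]])
    n=cv2.undistortPoints(np.array([[uv]],float),K,np.array(p['distortion']))[0,0]
    R=np.array(p['R']);t=np.array(p['t'])
    d=R.T@np.array([n[0],n[1],1.]); return -R.T@t,d/np.linalg.norm(d)
def tri(obs):
    A=np.zeros((3,3));b=np.zeros(3)
    for p,uv in obs:
        o,d=ray(p,uv);M=np.eye(3)-np.outer(d,d);A+=M;b+=M@o
    X=np.linalg.solve(A,b)
    return X,[np.linalg.norm(np.cross(X-ray(p,uv)[0],ray(p,uv)[1])) for p,uv in obs]
def plane(p,uv,z):
    o,d=ray(p,uv);return o+d*(z-o[2])/d[2]
def proj(p,X):
    R=np.array(p['R']);K=np.array([[p['fx'],0,p['cx']],[0,p['fy'],p['cy']],[0,0,1.]])
    return cv2.projectPoints(np.array([X],float),cv2.Rodrigues(R)[0],np.array(p['t']),K,np.array(p['distortion']))[0][0,0]
def rot(s=None):
    from scipy.spatial.transform import Rotation as Ro
    s=s or manip.sense();return Ro.from_euler('xyz',s['ee_rot']).as_matrix()
def st():
    s=manip.sense();print("t%.2f"%s['time'],"p",np.round(s['ee_pos']*1000,1),"rpy",np.round(np.degrees(s['ee_rot']),2),"F",np.round(s['ft_force'],1),"T",np.round(s['torque'],2),"w%.3f"%s['width'],"q",np.round(s['joint_positions'],2));return s
E
python3 - <<'E'
from h import *
T=manip.camera_params("top");S=manip.camera_params("scene")
for n,a,b in [("knobtop",(242.7,200.5),(273.6,216.6)),("peg",(378.4,198.2),(156,139)),("pocket",(360.4,243.6),(192.4,153.2))]:
    print(n,*tri([(T,a),(S,b)]))
print(plane(T,(367.2,217),.08))
for n,uv in [("wide",(246,257)),("purple",(271,215)),("teal",(279,187)),("pink",(212,187)),("vial",(192,234)),("dishes",(267,152))]: print(n,plane(T,uv,.05))
print(rot())
for n,X in [("scene",0)]: pass
E
```

```text
knobtop [0.60196097 0.16556449 0.06062174] [np.float64(0.0017023769768537052), np.float64(0.0017023769768537555)]
peg [ 0.59653161 -0.182063    0.16372369] [np.float64(0.0009236230677780635), np.float64(0.0009236230677781669)]
pocket [ 0.48927231 -0.15260514  0.06891882] [np.float64(0.0006092547303175988), np.float64(0.0006092547303173477)]
[ 0.55991911 -0.17036022  0.08      ]
wide [0.45027249 0.15211802 0.05      ]
purple [0.56547907 0.08635465 0.05      ]
teal [0.64356919 0.06538149 0.05      ]
pink [0.64087499 0.25041024 0.05      ]
vial [0.50983987 0.30071425 0.05      ]
dishes [0.74255664 0.09992393 0.05      ]
[[-9.64354226e-01  2.64614564e-01 -2.43117258e-04]
 [ 2.64614671e-01  9.64353631e-01 -1.07245872e-03]
 [-4.93371865e-05 -1.09856249e-03 -9.99999395e-01]]
```

```bash
python3 - <<'E'
from h import *
s=st();p=manip.camera_params("wrist");R=rot(s)
c=-p['R'].T@p['t'];print("cam in tool",R.T@(c-s['ee_pos']),"\naxes in tool",p['R']@R)
E
```

```text
t0.15 p [165.4 602.6 404.1] rpy [-179.94    0.    164.66] F [-0.1 -1.  -0.1] T [ 0.05 -0.06 -0.05] w1.000 q [-1.33  0.33 -0.06  1.46  0.02  1.35 -0.09]
cam in tool [ 0.07878788 -0.00035352  0.02007172] 
axes in tool [[ 4.56995789e-04  9.99999389e-01  1.00696166e-03]
 [-9.59119575e-01  7.23284409e-04 -2.83000208e-01]
 [-2.83000763e-01 -8.36466740e-04  9.59119319e-01]]
```

>>> send_rows:
  targets:
    - {"slide": [0, 0, 0], "twist": 10}
    - {"slide": [0, 0, 0], "twist": 10}
    - {"slide": [0, 0, 0], "twist": 10}
    - {"slide": [0, 0, 0], "twist": 10}
    - {"slide": [0, 0, 0], "twist": 10}
    - {"slide": [0, 0, 0], "twist": 10}
    - {"slide": [0, 0, 0], "twist": 10}
    - {"slide": [0, 0, 0], "twist": 10}
    - {"slide": [0, 0, 0], "twist": 10}

```text
time: 1.27
ee_pos: [0.1652, 0.602, 0.4008]
ee_rot: [3.141, 0.007, 1.253]
ft_force: [0.4, -0.0, 0.7]
width: 1.001
```

>>> send_rows:
  targets:
    - {"slide": [-2.8, 5.5, 0], "twist": 0}
    - {"slide": [-2.8, 5.5, 0], "twist": 0}
    - {"slide": [-2.8, 5.5, 0], "twist": 0}
    - {"slide": [-2.8, 5.5, 0], "twist": 0}
    - {"slide": [-2.8, 5.5, 0], "twist": 0}
    - {"slide": [-2.8, 5.5, 0], "twist": 0}
    - {"slide": [-2.8, 5.5, 0], "twist": 0}
    - {"slide": [-2.8, 5.5, 0], "twist": 0}

```text
time: 2.28
ee_pos: [0.5139, 0.2487, 0.4005]
ee_rot: [-3.14, 0.008, 1.26]
ft_force: [0.2, 1.4, -0.8]
width: 1.001
```

```bash
python3 - <<'E'
from h import *
s=st();cv2.imwrite("pics/w1.png",manip.camera("wrist")[:,:,::-1]);p=manip.camera_params("wrist")
print(proj(p,[.602,.1656,.062]), np.round((rot(s).T@(np.array([.602,.1656,s['ee_pos'][2]])-s['ee_pos']))*100,2))
E
```

```text
t2.27 p [513.9 248.7 400.5] rpy [-179.93    0.46   72.17] F [ 0.2  1.4 -0.8] T [-0.01  0.04  0.03] w1.001 q [-0.93  0.22  0.47  1.64 -0.1   1.31 -0.76]
[339.44047701 212.86644771] [-5.21 10.93  0.03]
```

View pics/w1.png

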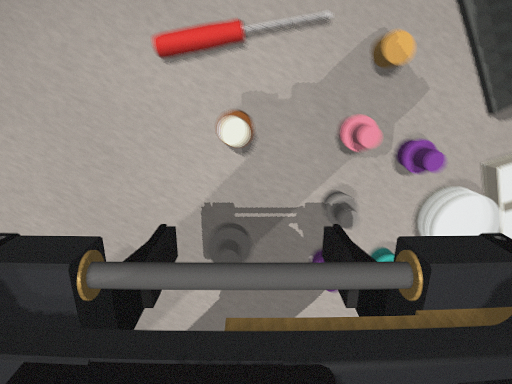

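>>> send_rows:
  targets:
    - {"slide": [-3.0, 3.6, 3.0], "twist": 0}
    - {"slide": [-3.0, 3.6, 3.0], "twist": 0}
    - {"slide": [-3.0, 3.6, 3.0], "twist": 0}
    - {"slide": [0, 0, 0], "twist": 0}

```text
time: 2.82
ee_pos: [0.5944, 0.1169, 0.3101]
ee_rot: [3.138, 0.011, 1.247]
ft_force: [-0.1, 0.6, -0.5]
width: 1.0
```

```bash
python3 - <<'E'
from h import *
s=st();p=manip.camera_params("wrist");im=manip.camera("wrist")[:,:,::-1];cv2.imwrite("pics/w2.png",im)
u=proj(p,[.602,.1656,.062]);print(u, np.round((rot(s).T@(np.array([.602,.1656,s['ee_pos'][2]])-s['ee_pos']))*100,2))
np.savez("w2.npz",**p)
x,y=int(u[0])-60,int(u[1])-60
cv2.imwrite("pics/w2c.png",cv2.resize(im[max(y,0):y+120,x:x+120],None,fx=5,fy=5,interpolation=cv2.INTER_CUBIC));print(x,max(y,0))
E
```

```text
t2.83 p [594.4 116.9 310.1] rpy [179.81   0.62  71.46] F [-0.1  0.6 -0.5] T [-0.11  0.08  0.04] w1.000 q [-0.7   0.39  0.53  1.66 -0.2   1.16 -0.44]
[238.52588539 139.97592523] [ 4.86 -0.83 -0.06]
178 79
```

View pics/w2c.png

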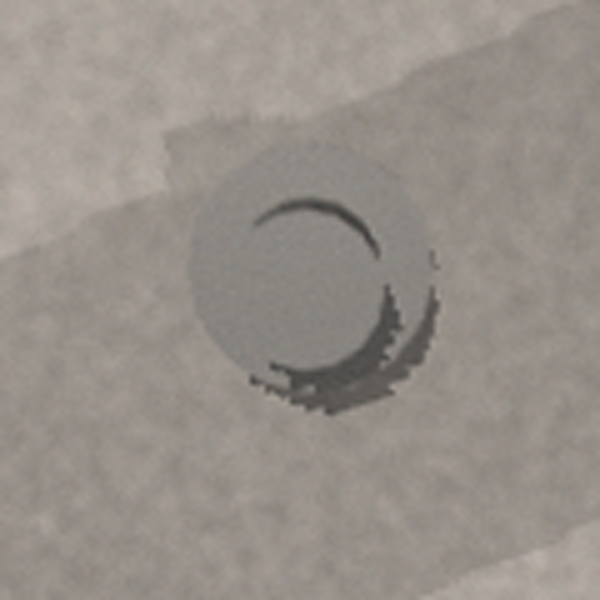

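```bash
python3 - <<'E'
from h import *
T=manip.camera_params("top");S=manip.camera_params("scene");W=manip.camera_params("wrist")
a=(239.8,137.6)
print(tri([(T,(242.7,200.5)),(W,a)]),tri([(T,(242.7,200.5)),(W,a),(S,(273.6,216.6))]))
print(plane(W,a,.062),plane(W,(178+313/5,79+264/5),.032))
X=plane(W,a,.062);s=st();R=rot(s);X[2]=s['ee_pos'][2];d=X-s['ee_pos'];print(R.T@d, "yaw to 74.6")
E
```

```text
(array([0.60353597, 0.16652892, 0.04743642]), [np.float64(0.00220506881179023), np.float64(0.0022050688117903265)]) (array([0.60259313, 0.16705593, 0.06082994]), [np.float64(0.0030414046393201434), np.float64(0.002715143933972175), np.float64(0.000878301691535544)])
[0.6032477  0.16984661 0.062     ] [0.6035178  0.17120441 0.032     ]
t2.88 p [594.1 119.4 311.3] rpy [179.79   0.49  71.63] F [-1.   0.2  0.7] T [-0.05  0.08  0.03] w0.999 q [-0.7   0.39  0.53  1.66 -0.2   1.16 -0.44]
[ 0.05079391 -0.00720235 -0.00046121] yaw to 74.6
```

```bash
python3 - <<'E'
from h import *
T=manip.camera_params("top");S=manip.camera_params("scene");W=np.load("w2.npz");W={k:W[k] for k in W}
a=(239.8,137.6)
print(tri([(T,(242.7,200.5)),(W,a)]),tri([(T,(242.7,200.5)),(W,a),(S,(273.6,216.6))]))
print(plane(W,a,.062),plane(W,(178+313/5,79+264/5),.032))
E
```

```text
(array([0.60340694, 0.16522106, 0.05270017]), [np.float64(0.0009521922847522432), np.float64(0.0009521922847522317)]) (array([0.60260723, 0.16607198, 0.06085454]), [np.float64(0.002059777568473507), np.float64(0.001118631318191972), np.float64(0.0015588546132730933)])
[0.60349064 0.1669778  0.062     ] [0.60372052 0.16825391 0.032     ]
```

>>> send_rows:
  targets:
    - {"slide": [2.4, -0.4, 0], "twist": 0}
    - {"slide": [2.4, -0.3, 2.0], "twist": -1.5}
    - {"slide": [0, 0, 2.0], "twist": -1.5}
    - {"slide": [0, 0, 1.5], "twist": 0}
    - {"slide": [0, 0, 0], "twist": 0}

```text
time: 3.5
ee_pos: [0.6015, 0.1771, 0.2557]
ee_rot: [3.138, 0.003, 1.313]
ft_force: [-0.7, -0.5, -0.1]
width: 1.001
```

```bash
python3 - <<'E'
from h import *
s=st();p=manip.camera_params("wrist");im=manip.camera("wrist")[:,:,::-1];cv2.imwrite("pics/w3.png",im)
R=rot(s);g=s['ee_pos']+R[:,2]*.164;print(g,proj(p,g),proj(p,g+R[:,2]*.018),proj(p,[.603,.167,.062]))
print(R.T@(np.array([.603,.167,s['ee_pos'][2]])-s['ee_pos']))
E
```

```text
t3.50 p [601.5 177.1 255.7] rpy [179.78   0.2   75.23] F [-0.7 -0.5 -0.1] T [-0.07  0.09 -0.02] w1.001 q [-0.73  0.49  0.48  1.64 -0.24  1.07 -0.44]
[0.60198517 0.17642949 0.09168459] [250.69724069 255.0728049 ] [250.62581534 240.36335843] [255.68610899 244.80363967]
[-9.42003880e-03  4.00410925e-03  4.73336186e-05]
```

View pics/w3.png

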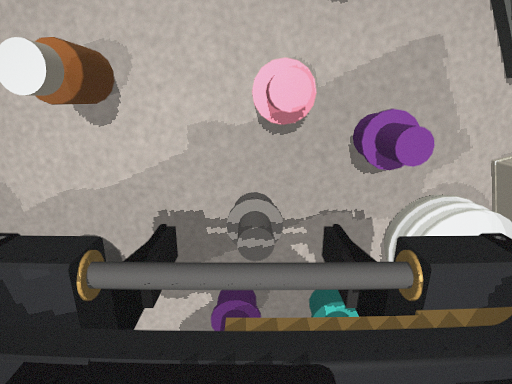

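>>> send_rows:
  targets:
    - {"slide": [-0.9, 0.4, 0], "twist": 0}
    - {"slide": [0, 0, 0], "twist": 0}

```text
time: 3.8
ee_pos: [0.6041, 0.1651, 0.2581]
ee_rot: [3.135, 0.002, 1.311]
ft_force: [0.3, 0.2, 0.4]
width: 1.001
```

```bash
python3 - <<'E'
from h import *
s=st();p=manip.camera_params("wrist");im=manip.camera("wrist")[:,:,::-1];cv2.imwrite("pics/w4.png",cv2.resize(im[170:330,130:370],None,fx=3,fy=3,interpolation=cv2.INTER_CUBIC))
R=rot(s);g=s['ee_pos']+R[:,2]*.164;print(g,proj(p,g+R[:,2]*.018),proj(p,[.603,.167,.062]),(proj(p,[.603,.167,.062])-[130,170])*3)
print(R.T@(np.array([.603,.167,s['ee_pos'][2]])-s['ee_pos']))
E
```

```text
t3.80 p [604.1 165.1 258.1] rpy [1.7961e+02 1.2000e-01 7.5090e+01] F [0.3 0.2 0.4] T [-0.09  0.03 -0.01] w1.001 q [-0.71  0.48  0.48  1.65 -0.24  1.07 -0.42]
[0.60510874 0.1645335  0.0940831 ] [250.68140519 240.3839014 ] [246.09214191 227.95092947] [348.27642572 173.85278842]
[ 1.50211653e-03 -1.57028301e-03 -1.36545437e-05]
```

View pics/w4.png

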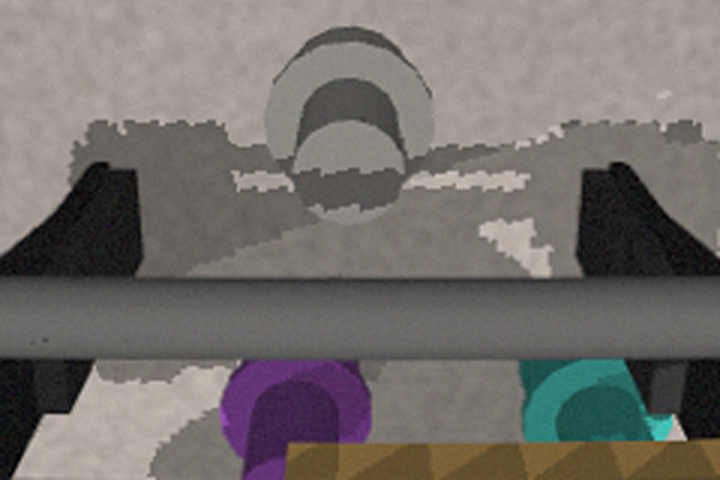

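>>> send_rows:
  targets:
    - {"slide": [0.15, -0.1, 1.0], "twist": 0}
    - {"slide": [0, 0, 1.0], "twist": 0}
    - {"slide": [0, 0, 1.0], "twist": 0}
    - {"slide": [0, 0, 0.6], "twist": 0}
    - {"slide": [0, 0, 0], "twist": 0}

```text
time: 4.47
ee_pos: [0.6034, 0.1679, 0.219]
ee_rot: [3.136, 0.002, 1.311]
ft_force: [0.1, -0.6, 0.0]
width: 1.0
```

```bash
python3 - <<'E'
from h import *
s=st();R=rot(s)
print(R.T@(np.array([.603,.167,s['ee_pos'][2]])-s['ee_pos']))
E
```

```text
t4.47 p [603.4 167.9 219. ] rpy [1.7967e+02 1.0000e-01 7.5140e+01] F [ 0.1 -0.6  0. ] T [-0.14  0.09 -0.07] w1.000 q [-0.7   0.53  0.47  1.67 -0.27  1.   -0.41]
[-9.28872142e-04 -1.28062588e-04  8.82317867e-07]
```

>>> send_rows:
  targets:
    - {"slide": [-0.1, 0, 0], "twist": 0}
    - {"slide": [0, 0, 0], "twist": 0}
    - {"slide": [0, 0, 0], "twist": 0}
    - {"slide": [0, 0, 0], "twist": 0}
    - {"slide": [0, 0, 0], "twist": 0}
    - {"slide": [0, 0, 0], "twist": 0}
  claw: 1

```text
time: 5.22
ee_pos: [0.6035, 0.1669, 0.2201]
ee_rot: [3.134, 0.001, 1.311]
ft_force: [-0.5, -0.0, -0.0]
width: 0.403
```

>>> send_rows:
  targets:
    - {"slide": [0, 0, 0], "twist": 0}
    - {"slide": [0, 0, 0], "twist": 0}
    - {"slide": [0, 0, 0], "twist": 0}
    - {"slide": [0, 0, 0], "twist": 0}

```text
time: 5.72
ee_pos: [0.6035, 0.1669, 0.22]
ee_rot: [3.135, 0.001, 1.311]
ft_force: [-0.6, 0.2, 0.7]
width: 0.267
```

>>> send_rows:
  targets:
    - {"slide": [0, 0, -1.0], "twist": 0}
    - {"slide": [0, 0, -3.0], "twist": 0}
    - {"slide": [0, 0, -4.5], "twist": 0}
    - {"slide": [0, 0, -4.5], "twist": 0}
    - {"slide": [0, 0, -2], "twist": 0}
    - {"slide": [0, 0, 0], "twist": 0}

```text
time: 6.48
ee_pos: [0.602, 0.1667, 0.3769]
ee_rot: [3.135, 0.001, 1.311]
ft_force: [-0.2, -1.1, -1.5]
width: 0.267
```

```bash
python3 - <<'E'
from h import *
s=st();R=rot(s)
p=manip.camera_params("wrist");im=manip.camera("wrist")[:,:,::-1];cv2.imwrite("pics/w5.png",im)
print((R.T@(np.array([.4893,-.1526,.36])-s['ee_pos']))*100)
E
```

```text
t6.47 p [602.  166.7 376.9] rpy [1.7961e+02 6.0000e-02 7.5090e+01] F [-0.2 -1.1 -1.5] T [-0.07  0.07  0.01] w0.267 q [-0.75  0.37  0.52  1.53 -0.18  1.29 -0.47]
[-33.75607659  -2.68473693   1.7118207 ]
```

View pics/w5.png

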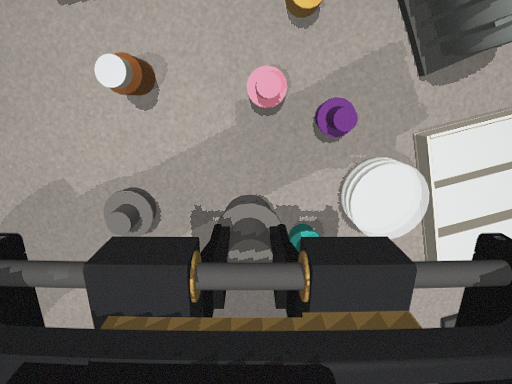

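>>> send_rows:
  targets:
    - {"slide": [-4.0, -0.4, 0], "twist": 0}
    - {"slide": [-5.0, -0.4, 0], "twist": 0}
    - {"slide": [-5.0, -0.4, 0], "twist": 0}
    - {"slide": [-5.0, -0.4, 0], "twist": 0}
    - {"slide": [-5.0, -0.4, 0], "twist": 0}
    - {"slide": [-5.0, -0.4, 0], "twist": 0}
    - {"slide": [-4.0, -0.3, 0], "twist": 0}
    - {"slide": [-2.0, 0, 0], "twist": 0}
    - {"slide": [-1.0, 0, 0], "twist": 0}
    - {"slide": [0, 0, 0], "twist": 0}

```text
time: 7.78
ee_pos: [0.4758, -0.1828, 0.3651]
ee_rot: [-3.132, 0.008, 1.312]
ft_force: [-0.6, 0.7, -0.7]
width: 0.265
```

```bash
python3 - <<'E'
from h import *
s=st();R=rot(s)
print((R.T@(np.array([.4893,-.1526,.36])-s['ee_pos']))*100)
E
```

```text
t7.78 p [ 475.8 -182.8  365.1] rpy [-179.43    0.47   75.19] F [-0.6  0.7 -0.7] T [-0.1   0.07 -0.03] w0.265 q [-0.42  0.11  0.75  1.85 -0.07  1.22  0.09]
[3.26841892 0.5344361  0.47684314]
```

```bash
python3 - <<'E'
from h import *
s=st();p=manip.camera_params("wrist");im=manip.camera("wrist")[:,:,::-1];cv2.imwrite("pics/w6.png",cv2.resize(im[60:330,120:420],None,fx=2.2,fy=2.2,interpolation=cv2.INTER_CUBIC))
np.savez("w6.npz",**p);cv2.imwrite("pics/w6full.png",im)
print(proj(p,[.4893,-.1526,.072]))
E
```

```text
t7.78 p [ 475.8 -182.8  365.1] rpy [-179.43    0.47   75.19] F [-0.6  0.7 -0.7] T [-0.1   0.07 -0.03] w0.265 q [-0.42  0.11  0.75  1.85 -0.07  1.22  0.09]
[259.47563813 152.11418492]
```

View pics/w6.png

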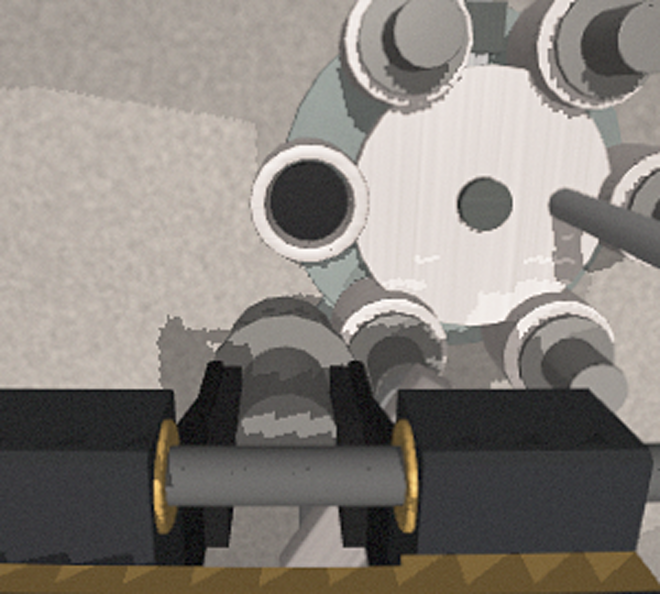

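```bash
python3 - <<'E'
from h import *
im=cv2.imread("pics/w6full.png");W=np.load("w6.npz");W={k:W[k] for k in W}
g=cv2.cvtColor(im,cv2.COLOR_BGR2GRAY)
def fit(g,box,k,inv):
    x0,y0,x1,y1=box;c=cv2.resize(g[y0:y1,x0:x1],None,fx=4,fy=4,interpolation=cv2.INTER_CUBIC)
    m=cv2.threshold(c,k,255,cv2.THRESH_BINARY_INV if inv else cv2.THRESH_BINARY)[1]
    cs=cv2.findContours(m,cv2.RETR_LIST,cv2.CHAIN_APPROX_NONE)[0]
    for q in sorted(cs,key=cv2.contourArea)[::-1][:4]:
        if len(q)>60:
            e=cv2.fitEllipse(q);print(k,"area",cv2.contourArea(q),"c",(e[0][0]+.5)/4-.5+x0,(e[0][1]+.5)/4-.5+y0,"ax",np.array(e[1])/4)
    return m
print(g[152,225:300])
m=fit(g,(225,115,300,190),120,True)
fit(g,(225,115,300,190),90,True);fit(g,(225,115,300,190),200,False)
T=manip.camera_params("top");S=manip.camera_params("scene")
X=(260.7,152.0)
print(tri([(W,X),(T,(360.4,243.6))]),tri([(W,X),(S,(192.4,153.2))]),tri([(W,X),(S,(192.4,153.2)),(T,(360.4,243.6))]))
E
```

```text
[179 178 187 190 197 197 195 182 147 228 228 224 224 226 218  85  96  96
  43  47  48  46  48  48  43  49  51  47  50  49  49  49  47  46  46  50
  50  50  52  46  50  48  49  44  50  51  49  48  51  46  45  44  53  87
  89 113 188 223 222 219 218 210 179 222 225 222 219 221 223 222 221 219
 217 219 221]
120 area 18632.0 c 260.10237884521484 151.01496505737305 ax [37.19479752 40.32595825]
120 area 1326.5 c 273.5288314819336 183.98826599121094 ax [22.46247864 34.65010071]
120 area 873.0 c 263.96917724609375 141.64139366149902 ax [16.81074142 70.20127106]
90 area 16477.5 c 260.1102104187012 150.59396743774414 ax [36.18234253 36.39902115]
90 area 141.0 c 285.1845054626465 181.93521881103516 ax [2.41636395 7.09845924]
200 area 50690.5 c 272.62287521362305 151.80500030517578 ax [69.56885529 73.33240509]
200 area 22161.5 c 260.1712875366211 151.96880722045898 ax [41.68510437 42.32404709]
200 area 207.5 c 286.7560234069824 147.94379043579102 ax [2.06238365 9.90147877]
200 area 195.5 c 286.3287010192871 157.44214248657227 ax [1.98539066 9.07283688]
(array([ 0.49021542, -0.1546619 ,  0.06070304]), [np.float64(8.247608909398164e-07), np.float64(8.247608909622346e-07)]) (array([ 0.48988217, -0.15248203,  0.0692804 ]), [np.float64(0.0008836187028892874), np.float64(0.00088361870288925)]) (array([ 0.48969278, -0.15276868,  0.06907613]), [np.float64(0.0008281377596375406), np.float64(0.0009919354326715915), np.float64(0.00035935811407754255)])
```

```bash
python3 - <<'E'
from h import *
W=np.load("w6.npz");W={k:W[k] for k in W}
u=(260.17,151.97)
for z in [.065,.07,.073,.076,.08]:
    X=plane(W,u,z);e=[proj(W,X+.0185*np.array([np.cos(a),np.sin(a),0])) for a in np.linspace(0,6.28,60)]
    el=cv2.fitEllipse(np.array(e,np.float32));print(z,X,el[1],el[0])
s=st();R=rot(s)
for z in [.070,.0735]:
    X=plane(W,u,z);print((R.T@(X-s['ee_pos']))*100)
g=s['ee_pos']+R[:,2]*.22;print("holder bottom center",g)
E
```

```text
0.065 [ 0.48981528 -0.15379304  0.065     ] (39.19013595581055, 39.5833625793457) (260.18060302734375, 151.61927795410156)
0.07 [ 0.48990855 -0.15296362  0.07      ] (39.90449905395508, 40.30474853515625) (260.18096923828125, 151.60638427734375)
0.073 [ 0.48996452 -0.15246597  0.073     ] (40.34575653076172, 40.750343322753906) (260.18121337890625, 151.59829711914062)
0.076 [ 0.49002048 -0.15196831  0.076     ] (40.79688262939453, 41.20589065551758) (260.1814880371094, 151.58995056152344)
0.08 [ 0.49009509 -0.15130478  0.08      ] (41.414306640625, 41.82938003540039) (260.18182373046875, 151.578369140625)
t7.83 p [ 476.  -182.2  365. ] rpy [-179.42    0.46   75.24] F [-0.3  0.5 -1. ] T [-0.07  0.07 -0.03] w0.267 q [-0.42  0.11  0.74  1.85 -0.07  1.22  0.09]
[ 3.4189888   0.89655897 29.46814872]
[ 3.47396256  0.88452674 29.11779655]
holder bottom center [ 0.47341778 -0.1833492   0.14504282]
```

```bash
python3 - <<'E'
from h import *
W=np.load("w6.npz");W={k:W[k] for k in W}
s=st();R=rot(s)
# tool->cam fixed: use saved params with pose at that time
p0=np.array([.4758,-.1828,.3651])
a=np.linspace(0,2*np.pi,73)
def ext(n,r,z,dx=0):
    P=np.array([proj(W,p0+R@np.array([dx+r*np.cos(t),r*np.sin(t),z])) for t in a]);Z=(P-[120,60])*2.2
    print(n,dx,"px rows",P[:,1].min().round(1),P[:,1].max().round(1),"cols",P[:,0].min().round(1),P[:,0].max().round(1)," zoom rows",Z[:,1].min().round(),Z[:,1].max().round(),"cols",Z[:,0].min().round(),Z[:,0].max().round())
for dx in (0,.002):
    ext("collar top",.021,.188,dx);ext("collar bot",.021,.192,dx);ext("foot low",.0175,.217,dx);ext("foot bottom",.0145,.22,dx);ext("knob top",.012,.158,dx)
im=cv2.imread("pics/w6full.png");cv2.imwrite("pics/w6h.png",cv2.resize(im[185:275,205:300],None,fx=6.2,fy=6.2,interpolation=cv2.INTER_CUBIC))
E
```

```text
t7.83 p [ 476.  -182.2  365. ] rpy [-179.42    0.46   75.24] F [-0.3  0.5 -1. ] T [-0.07  0.07 -0.03] w0.267 q [-0.42  0.11  0.74  1.85 -0.07  1.22  0.09]
collar top 0 px rows 203.5 266.4 cols 216.3 284.9  zoom rows 316.0 454.0 cols 212.0 363.0
collar bot 0 px rows 201.4 263.2 cols 216.9 284.2  zoom rows 311.0 447.0 cols 213.0 361.0
foot low 0 px rows 194.8 241.2 cols 225.6 275.3  zoom rows 297.0 399.0 cols 232.0 342.0
foot bottom 0 px rows 197.6 235.6 cols 230.1 270.8  zoom rows 303.0 386.0 cols 242.0 332.0
knob top 0 px rows 239.6 280.8 cols 227.5 273.9  zoom rows 395.0 486.0 cols 236.0 339.0
collar top 0.002 px rows 200.3 263.6 cols 216.1 285.0  zoom rows 309.0 448.0 cols 212.0 363.0
collar bot 0.002 px rows 198.2 260.4 cols 216.8 284.3  zoom rows 304.0 441.0 cols 213.0 361.0
foot low 0.002 px rows 192.0 238.7 cols 225.6 275.4  zoom rows 290.0 393.0 cols 232.0 342.0
foot bottom 0.002 px rows 194.9 233.1 cols 230.1 270.9  zoom rows 297.0 381.0 cols 242.0 332.0
knob top 0.002 px rows 235.9 277.5 cols 227.4 274.0  zoom rows 387.0 479.0 cols 236.0 339.0
```

View pics/w6h.png

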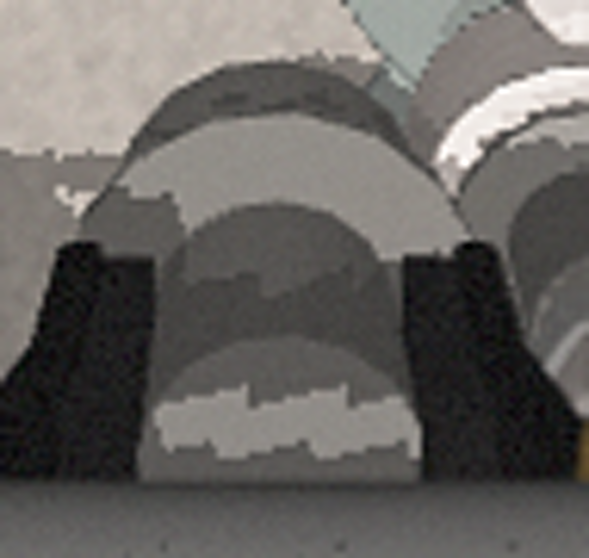

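>>> send_rows:
  targets:
    - {"slide": [1.5, 0.4, 0], "twist": 0}
    - {"slide": [1.3, 0.4, 0], "twist": 0}
    - {"slide": [0.5, 0, 1.5], "twist": 0}
    - {"slide": [0, 0, 1.5], "twist": 0}
    - {"slide": [0, 0, 1.2], "twist": 0}
    - {"slide": [0, 0, 0], "twist": 0}
    - {"slide": [0, 0, 0], "twist": 0}

```text
time: 8.7
ee_pos: [0.4935, -0.147, 0.3182]
ee_rot: [-3.129, 0.009, 1.318]
ft_force: [0.2, -0.1, -0.3]
width: 0.269
```

```bash
python3 - <<'E'
from h import *
s=st();R=rot(s);W=manip.camera_params("wrist")
im=manip.camera("wrist")[:,:,::-1];np.savez("w7.npz",**W,ee=s['ee_pos'],er=s['ee_rot']);cv2.imwrite("pics/w7f.png",im);cv2.imwrite("pics/w7.png",cv2.resize(im[150:280,180:330],None,fx=4.5,fy=4.5,interpolation=cv2.INTER_CUBIC))
for X in [(.4899,-.1528,.0735),(.48995,-.1521,.0735)]: print((R.T@(np.array(X)-s['ee_pos']))*100)
print(s['ee_pos']+R[:,2]*.22)
E
```

```text
t8.70 p [ 493.5 -147.   318.2] rpy [-179.28    0.49   75.53] F [ 0.2 -0.1 -0.3] T [-0.1   0.09  0.03] w0.269 q [-0.44  0.18  0.71  1.89 -0.12  1.13  0.06]
[-0.43846509  0.10620983 24.47506733]
[-0.36943834  0.09355598 24.47463439]
[ 0.49032029 -0.14816126  0.09822356]
```

View pics/w7.png

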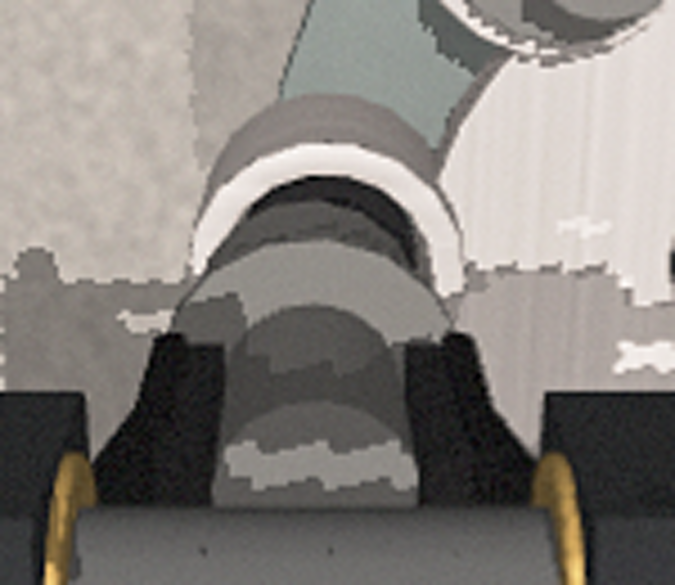

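```bash
cat > ring.py <<'E'
from h import *
from scipy.optimize import least_squares
def ringfit(fn,npz,zs=(.073,.0765,.08),box=(218,176,286,214)):
    im=cv2.imread(fn);d=np.load(npz);W={k:d[k] for k in d if k not in('ee','er')}
    from scipy.spatial.transform import Rotation as Ro
    R=Ro.from_euler('xyz',d['er']).as_matrix();p0=d['ee']
    g=cv2.cvtColor(im,cv2.COLOR_BGR2GRAY).astype(int)
    x0,y0,x1,y1=box;O=[];I=[]
    k=4;c=cv2.resize(g[y0:y1,x0:x1].astype(np.uint8),None,fx=k,fy=k,interpolation=cv2.INTER_LINEAR)
    m=(c>185).astype(np.uint8);n,l,stt,_=cv2.connectedComponentsWithStats(m)
    for col in range(c.shape[1]):
        v=np.where(c[:,col]>185)[0]
        if len(v)<3: continue
        # first run from top
        r=v[0];e=r
        while e+1<c.shape[0] and c[e+1,col]>185:e+=1
        if r>2 and 8<e-r<80 :
            u=(col+.5)/k-.5+x0
            O.append((u,(r+.0)/k-.5+y0)); 
            if e<c.shape[0]-2: I.append((u,(e+1.)/k-.5+y0))
    O=np.array(O);I=np.array(I)
    for z in zs:
        out=[]
        for P,r0 in((O,.025),(I,.0185)):
            X=np.array([plane(W,u,z) for u in P])[:,:2]
            s=least_squares(lambda q:np.hypot(*(X-q).T)-r0,X.mean(0)+0*R[:2,0],loss='soft_l1',f_scale=.0003)
            s2=least_squares(lambda q:np.hypot(*(X-q[:2]).T)-q[2],[*s.x,r0],loss='soft_l1',f_scale=.0003)
            t=R.T@(np.array([*s.x,z])-p0);out.append((np.round(s.x*1000,1),"tool mm",np.round(t*1000,1),"rms",round(float(np.sqrt(np.mean(s.fun**2)))*1000,2),"freeR",np.round(s2.x*1000,1),len(P)))
        print(z);[print("  ",o) for o in out]
    return O,I
if __name__=="__main__":
    import sys
    O,I=ringfit(sys.argv[1],sys.argv[2])
    im=cv2.imread(sys.argv[1])
    big=cv2.resize(im[150:280,180:330],None,fx=4.5,fy=4.5)
    for P,c in((O,(0,0,255)),(I,(0,255,0))):
        for u,v in P: cv2.circle(big,(int((u-180+.5)*4.5),int((v-150+.5)*4.5)),1,c,-1)
    cv2.imwrite("pics/ring.png",big)
E
python3 ring.py pics/w7f.png w7.npz
```

```text
0.073
   (array([ 489.8, -153.7]), 'tool mm', array([ -5.3,   1.2, 245.3]), 'rms', 2.58, 'freeR', array([ 489.9, -153.2,   24.5]), 238)
   (array([ 490. , -152.3]), 'tool mm', array([ -3.9,   1.1, 245.2]), 'rms', 3.16, 'freeR', array([ 489.5, -153.9,   19.9]), 235)
0.0765
   (array([ 490.1, -152.8]), 'tool mm', array([ -4.4,   1.2, 241.7]), 'rms', 2.52, 'freeR', array([ 490.3, -151.9,   24.1]), 238)
   (array([ 490.3, -151.4]), 'tool mm', array([ -2.9,   1. , 241.7]), 'rms', 3.07, 'freeR', array([ 489.9, -152.6,   19.6]), 235)
0.08
   (array([ 490.3, -152. ]), 'tool mm', array([ -3.5,   1.2, 238.2]), 'rms', 2.46, 'freeR', array([ 490.6, -150.7,   23.8]), 238)
   (array([ 490.5, -150.5]), 'tool mm', array([ -2. ,   1. , 238.2]), 'rms', 2.98, 'freeR', array([ 490.2, -151.3,   19.3]), 235)
```

View pics/ring.png

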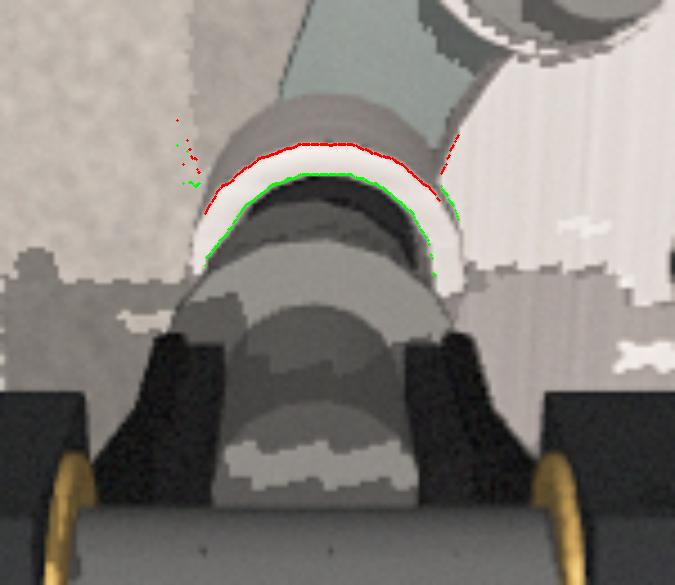

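```bash
sed -i 's/(218,176,286,214)/(226,176,277,214)/; s/(I,.0185)/(I,.0199)/' ring.py; python3 ring.py pics/w7f.png w7.npz
```

```text
0.073
   (array([ 500.2, -108.6]), 'tool mm', array([ 41. ,  -0. , 244.9]), 'rms', 4.99, 'freeR', array([196360.5, 835228.6, 858015. ]), 202)
   (array([ 489.5, -153.9]), 'tool mm', array([ -5.6,   1. , 245.3]), 'rms', 0.27, 'freeR', array([ 489.7, -153.4,   19.4]), 202)
0.0765
   (array([ 500.4, -107.6]), 'tool mm', array([ 4.200e+01, -1.000e-01,  2.414e+02]), 'rms', 4.88, 'freeR', array([ 81226.9, 344207.6, 353675.5]), 202)
   (array([ 489.8, -153. ]), 'tool mm', array([ -4.6,   1. , 241.8]), 'rms', 0.31, 'freeR', array([ 490.1, -152.1,   19.1]), 202)
0.08
   (array([ 500.7, -106.6]), 'tool mm', array([ 4.290e+01, -1.000e-01,  2.379e+02]), 'rms', 4.78, 'freeR', array([117634.6, 499536.5, 513213.1]), 202)
   (array([ 490.1, -152. ]), 'tool mm', array([ -3.7,   1. , 238.2]), 'rms', 0.36, 'freeR', array([ 490.4, -150.8,   18.8]), 202)
```

>>> send_rows:
  targets:
    - {"slide": [-0.4, 0.1, 0.4], "twist": 0}
    - {"slide": [0, 0, 0.4], "twist": 0}
    - {"slide": [0, 0, 0.4], "twist": 0}
    - {"slide": [0, 0, 0], "twist": 0}
    - {"slide": [0, 0, 0], "twist": 0}

```text
time: 9.38
ee_pos: [0.4934, -0.1519, 0.3061]
ee_rot: [-3.13, 0.008, 1.318]
ft_force: [0.3, -0.2, -0.7]
width: 0.273
```

```bash
python3 - <<'E'
from h import *
s=st();R=rot(s);W=manip.camera_params("wrist")
im=manip.camera("wrist")[:,:,::-1];np.savez("w8.npz",**W,ee=s['ee_pos'],er=s['ee_rot']);cv2.imwrite("pics/w8f.png",im);cv2.imwrite("pics/w8.png",cv2.resize(im[150:280,180:330],None,fx=4.5,fy=4.5,interpolation=cv2.INTER_CUBIC))
for X in [(.4900,-.1525,.075)]: print((R.T@(np.array(X)-s['ee_pos']))*100)
print(s['ee_pos']+R[:,2]*.22)
cv2.imwrite("pics/s8.png",manip.camera("scene")[:,:,::-1]);cv2.imwrite("pics/t8.png",manip.camera("top")[:,:,::-1])
s=cv2.imread("pics/s8.png");t=cv2.imread("pics/t8.png")
cv2.imwrite("pics/st8.png",np.hstack([cv2.resize(s[90:200,130:240],(400,400),interpolation=2),cv2.resize(t[180:290,310:420],(400,400),interpolation=2)]))
E
```

```text
t9.38 p [ 493.4 -151.9  306.1] rpy [-179.36    0.46   75.5 ] F [ 0.3 -0.2 -0.7] T [-0.08  0.06  0.  ] w0.273 q [-0.43  0.2   0.71  1.9  -0.14  1.1   0.08]
[ 0.04520037 -0.052631   23.11621962]
[ 0.49053935 -0.15301336  0.08615892]
```

View pics/w8.png

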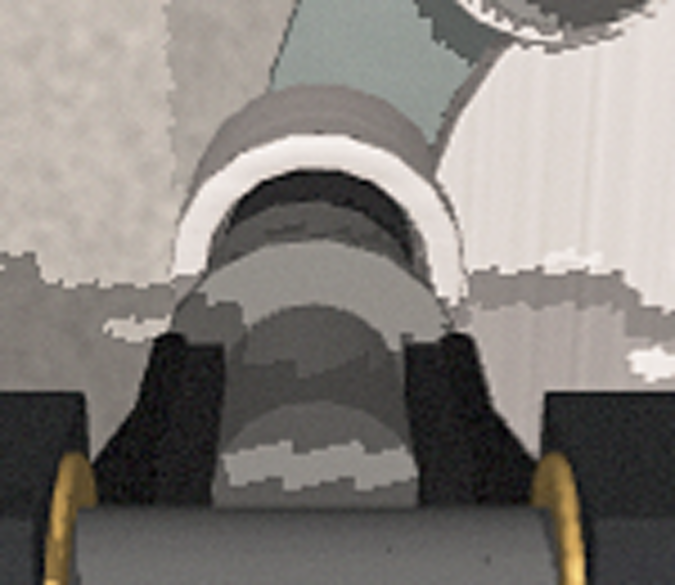

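View pics/st8.png

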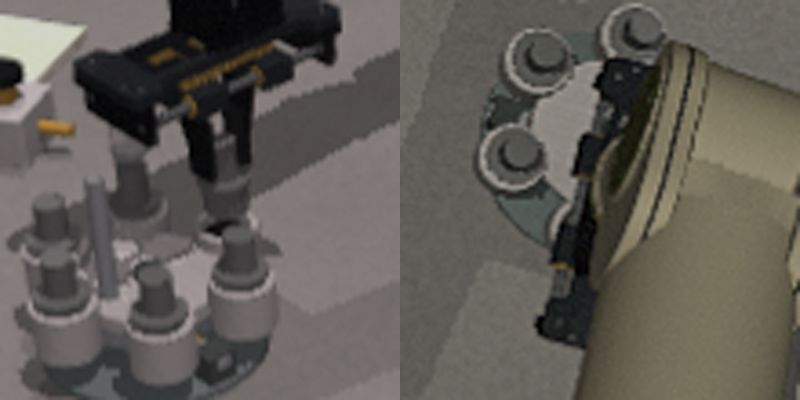

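```bash
sed -i 's/(226,176,277,214)/(222,172,274,214)/; s/X.mean(0)+0\*R\[:2,0\]/X.mean(0)-.02*R[:2,0]/' ring.py; python3 ring.py pics/w8f.png w8.npz; sed 's/222,172,274,214/226,176,275,214/' ring.py > r2.py; python3 r2.py pics/w7f.png w7.npz
```

```text
0.073
   (array([ 489.8, -153.7]), 'tool mm', array([ -0.8,  -0.3, 233.2]), 'rms', 0.21, 'freeR', array([ 490. , -152.5,   23.9]), 208)
   (array([ 489.7, -153.9]), 'tool mm', array([ -1. ,  -0.4, 233.2]), 'rms', 0.34, 'freeR', array([ 489.9, -153. ,   19.1]), 208)
0.0765
   (array([ 490.1, -152.9]), 'tool mm', array([ 1.000e-01, -3.000e-01,  2.297e+02]), 'rms', 0.25, 'freeR', array([ 490.4, -151.2,   23.5]), 208)
   (array([ 490., -153.]), 'tool mm', array([ -0. ,  -0.4, 229.7]), 'rms', 0.38, 'freeR', array([ 490.2, -151.8,   18.8]), 208)
0.08
   (array([ 490.5, -152.1]), 'tool mm', array([ 9.000e-01, -2.000e-01,  2.262e+02]), 'rms', 0.28, 'freeR', array([ 490.8, -150. ,   23.1]), 208)
   (array([ 490.4, -152.1]), 'tool mm', array([  0.9,  -0.3, 226.2]), 'rms', 0.42, 'freeR', array([ 490.6, -150.5,   18.5]), 208)
0.073
   (array([ 489.8, -153.7]), 'tool mm', array([ -5.3,   1.2, 245.3]), 'rms', 0.2, 'freeR', array([ 490. , -152.5,   23.9]), 194)
   (array([ 489.6, -153.9]), 'tool mm', array([ -5.6,   1. , 245.3]), 'rms', 0.27, 'freeR', array([ 489.7, -153.4,   19.4]), 194)
0.0765
   (array([ 490.1, -152.9]), 'tool mm', array([ -4.4,   1.2, 241.7]), 'rms', 0.23, 'freeR', array([ 490.4, -151.3,   23.5]), 194)
   (array([ 489.9, -153. ]), 'tool mm', array([ -4.6,   1. , 241.8]), 'rms', 0.28, 'freeR', array([ 490.1, -152.1,   19.1]), 194)
0.08
   (array([ 490.4, -152. ]), 'tool mm', array([ -3.6,   1.2, 238.2]), 'rms', 0.26, 'freeR', array([ 490.7, -150. ,   23.1]), 194)
   (array([ 490.2, -152.1]), 'tool mm', array([ -3.7,   1.1, 238.2]), 'rms', 0.32, 'freeR', array([ 490.4, -150.9,   18.8]), 194)
```

>>> send_rows:
  targets:
    - {"slide": [-0.02, 0.0, 0.2], "twist": 0}
    - {"slide": [0, 0, 0.2], "twist": 0}
    - {"slide": [0, 0, 0.2], "twist": 0}
    - {"slide": [0, 0, 0.2], "twist": 0}

```text
time: 10.02
ee_pos: [0.4933, -0.1521, 0.2979]
ee_rot: [-3.131, 0.008, 1.318]
ft_force: [0.2, -0.2, -1.0]
width: 0.267
```

>>> send_rows:
  targets:
    - {"slide": [0, 0.0, 0.2], "twist": 0}
    - {"slide": [0, 0, 0.2], "twist": 0}

```text
time: 10.28
ee_pos: [0.4932, -0.1521, 0.2935]
ee_rot: [-3.131, 0.008, 1.318]
ft_force: [0.0, -0.5, -1.3]
width: 0.266
```

>>> send_rows:
  targets:
    - {"slide": [0, 0.0, 0.2], "twist": 0}

```text
time: 10.4
ee_pos: [0.4932, -0.1521, 0.2914]
ee_rot: [-3.131, 0.008, 1.318]
ft_force: [-1.0, 0.5, -1.3]
width: 0.269
```

```bash
python3 - <<'E'
from h import *
s=st();R=rot(s);print((R.T@(np.array([.490,-.153,.075])-s['ee_pos']))*100,s['ee_pos']+R[:,2]*.22)
E
```

```text
t10.40 p [ 493.2 -152.1  291.4] rpy [-179.39    0.45   75.51] F [-1.   0.5 -1.3] T [-0.13  0.05  0.04] w0.269 q [-0.42  0.22  0.71  1.91 -0.16  1.07  0.1 ]
[ 6.25449128e-03 -5.46013723e-02  2.16378732e+01] [ 0.4904682  -0.15321516  0.07137369]
```

>>> send_rows:
  targets:
    - {"slide": [0, 0.0, 0.15], "twist": 0}
    - {"slide": [0, 0.0, 0.0], "twist": 0}

```text
time: 10.65
ee_pos: [0.4932, -0.1522, 0.2897]
ee_rot: [-3.131, 0.008, 1.318]
ft_force: [0.4, 0.8, -1.2]
width: 0.264
```

>>> send_rows:
  targets:
    - {"slide": [0, 0.0, 0.15], "twist": 0}

```text
time: 10.78
ee_pos: [0.4932, -0.1522, 0.2882]
ee_rot: [-3.131, 0.008, 1.318]
ft_force: [0.5, 0.3, -1.4]
width: 0.268
```

```bash
python3 - <<'E'
from h import *
s=st();R=rot(s);W=manip.camera_params("wrist")
im=manip.camera("wrist")[:,:,::-1];np.savez("w9.npz",**W,ee=s['ee_pos'],er=s['ee_rot']);cv2.imwrite("pics/w9f.png",im);cv2.imwrite("pics/w9.png",cv2.resize(im[150:280,180:330],None,fx=4.5,fy=4.5,interpolation=cv2.INTER_CUBIC))
E
```

```text
t10.78 p [ 493.2 -152.2  288.2] rpy [-179.4     0.46   75.51] F [ 0.5  0.3 -1.4] T [-0.11 -0.02  0.01] w0.268 q [-0.42  0.23  0.71  1.91 -0.16  1.07  0.1 ]
```

View pics/w9.png

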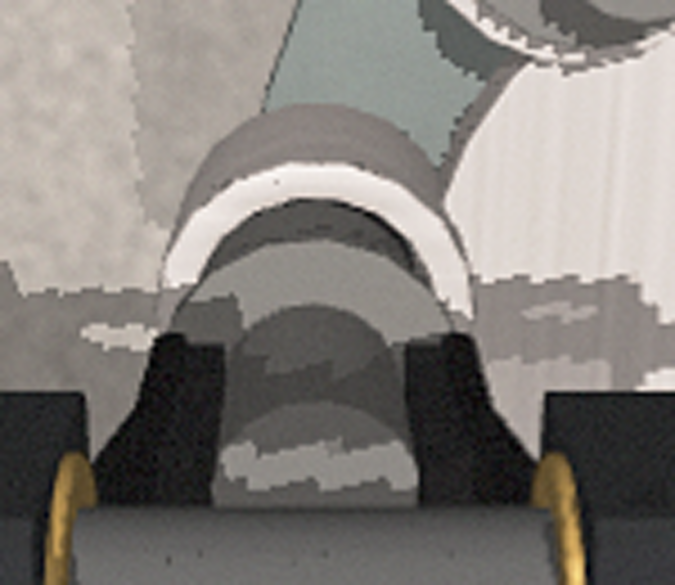

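```bash
sed 's/222,172,274,214/220,176,276,222/' ring.py > r3.py; python3 r3.py pics/w9f.png w9.npz; python3 - <<'E'
from h import *
im=cv2.imread("pics/w9f.png");cv2.imwrite("pics/w9z.png",cv2.resize(im[180:225,212:290],None,fx=10,fy=10,interpolation=cv2.INTER_CUBIC))
E
```

```text
0.073
   (array([ 489.9, -153.7]), 'tool mm', array([ -0.6,  -0.7, 215.3]), 'rms', 0.19, 'freeR', array([ 490. , -152.7,   24.1]), 224)
   (array([ 489.7, -153.9]), 'tool mm', array([ -0.8,  -0.8, 215.3]), 'rms', 0.32, 'freeR', array([ 489.9, -153.1,   19.2]), 224)
0.0765
   (array([ 490.2, -152.8]), 'tool mm', array([  0.3,  -0.6, 211.8]), 'rms', 0.22, 'freeR', array([ 490.4, -151.4,   23.7]), 224)
   (array([ 490. , -152.9]), 'tool mm', array([ 2.000e-01, -7.000e-01,  2.118e+02]), 'rms', 0.35, 'freeR', array([ 490.3, -151.7,   18.8]), 224)
0.08
   (array([ 490.5, -151.9]), 'tool mm', array([  1.3,  -0.6, 208.2]), 'rms', 0.26, 'freeR', array([ 490.8, -150. ,   23.2]), 224)
   (array([ 490.4, -151.9]), 'tool mm', array([  1.3,  -0.7, 208.3]), 'rms', 0.39, 'freeR', array([ 490.7, -150.3,   18.5]), 224)
```

View pics/w9z.png

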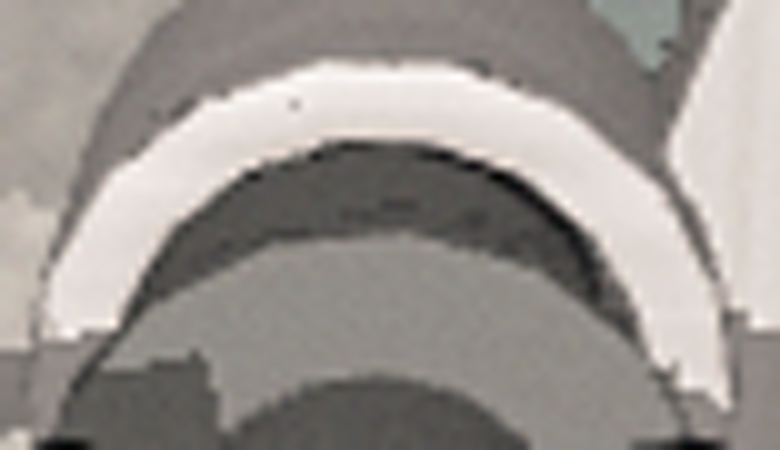

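>>> send_rows:
  targets:
    - {"slide": [0, 0.0, 0.15], "twist": 0}
    - {"slide": [0, 0.0, 0.0], "twist": 0}

```text
time: 11.08
ee_pos: [0.4933, -0.1522, 0.2866]
ee_rot: [-3.131, 0.008, 1.318]
ft_force: [-1.2, -0.7, 1.4]
width: 0.269
```

>>> send_rows:
  targets:
    - {"slide": [0, 0.0, 0.15], "twist": 0}
    - {"slide": [0, 0.0, 0.0], "twist": 0}

```text
time: 11.32
ee_pos: [0.4933, -0.1524, 0.2856]
ee_rot: [-3.131, 0.008, 1.318]
ft_force: [-0.2, 0.9, -0.5]
width: 0.267
```

>>> send_rows:
  targets:
    - {"slide": [0, 0.0, 0.15], "twist": 0}
    - {"slide": [0, 0.0, 0.0], "twist": 0}

```text
time: 11.58
ee_pos: [0.4933, -0.1524, 0.2843]
ee_rot: [-3.131, 0.007, 1.318]
ft_force: [-0.4, 0.2, 0.3]
width: 0.265
```

>>> send_rows:
  targets:
    - {"slide": [0, 0.0, 0.15], "twist": 0}

```text
time: 11.7
ee_pos: [0.4933, -0.1525, 0.2831]
ee_rot: [-3.131, 0.007, 1.318]
ft_force: [-2.9, 0.4, 6.6]
width: 0.264
```

>>> send_rows:
  targets:
    - {"slide": [0, 0.0, 0.15], "twist": 0}

```text
time: 11.82
ee_pos: [0.4933, -0.1526, 0.2818]
ee_rot: [-3.132, 0.007, 1.318]
ft_force: [-2.7, 0.2, 6.8]
width: 0.265
```

>>> send_rows:
  targets:
    - {"slide": [0, 0.0, 0.15], "twist": 0}

```text
time: 11.95
ee_pos: [0.4933, -0.1526, 0.2804]
ee_rot: [-3.131, 0.007, 1.318]
ft_force: [-1.6, 0.6, 6.4]
width: 0.267
```

```bash
python3 -c "
from h import *
st()"
```

```text
t11.95 p [ 493.3 -152.6  280.4] rpy [-179.42    0.38   75.49] F [-1.6  0.6  6.4] T [0.11 0.69 0.  ] w0.267 q [-0.41  0.24  0.7   1.92 -0.17  1.05  0.11]
```

>>> send_rows:
  targets:
    - {"slide": [0, -0.03, 0.1], "twist": 0}

```text
time: 12.08
ee_pos: [0.4931, -0.1526, 0.2797]
ee_rot: [-3.132, 0.006, 1.318]
ft_force: [-0.7, 0.1, 6.4]
width: 0.269
```

>>> send_rows:
  targets:
    - {"slide": [0, -0.02, 0.1], "twist": 0}

```text
time: 12.2
ee_pos: [0.493, -0.1526, 0.279]
ee_rot: [-3.132, 0.006, 1.318]
ft_force: [-1.6, 0.6, 6.5]
width: 0.265
```

>>> send_rows:
  targets:
    - {"slide": [0, 0, 0.1], "twist": 0}

```text
time: 12.32
ee_pos: [0.4931, -0.1527, 0.2784]
ee_rot: [-3.132, 0.006, 1.318]
ft_force: [-4.8, 0.7, 13.6]
width: 0.263
```

>>> send_rows:
  targets:
    - {"slide": [0, -0.03, 0.0], "twist": 0}

```text
time: 12.45
ee_pos: [0.4929, -0.1527, 0.2786]
ee_rot: [-3.133, 0.006, 1.317]
ft_force: [-1.2, 0.4, 1.4]
width: 0.267
```

```bash
python3 -c "
from h import *
st()"
```

```text
t12.45 p [ 492.9 -152.7  278.6] rpy [-179.5     0.33   75.48] F [-1.2  0.4  1.4] T [-0.11  0.18 -0.05] w0.267 q [-0.41  0.24  0.7   1.92 -0.17  1.05  0.11]
```

>>> send_rows:
  targets:
    - {"slide": [0, -0.01, 0.08], "twist": 0}

```text
time: 12.58
ee_pos: [0.4929, -0.1528, 0.2783]
ee_rot: [-3.133, 0.005, 1.317]
ft_force: [-5.3, 1.2, 16.3]
width: 0.27
```

>>> send_rows:
  targets:
    - {"slide": [0, 0, 0.08], "twist": 0}

```text
time: 12.7
ee_pos: [0.493, -0.1529, 0.2783]
ee_rot: [-3.133, 0.005, 1.317]
ft_force: [-6.9, 2.1, 17.8]
width: 0.27
```

>>> send_rows:
  targets:
    - {"slide": [0, -0.06, -0.02], "twist": 0}
    - {"slide": [0, 0, 0.0], "twist": 0}

```text
time: 12.95
ee_pos: [0.4925, -0.1528, 0.2785]
ee_rot: [-3.134, 0.005, 1.317]
ft_force: [-0.2, -0.2, 0.9]
width: 0.265
```

>>> send_rows:
  targets:
    - {"slide": [0, -0.03, 0.1], "twist": 0}

```text
time: 13.08
ee_pos: [0.4925, -0.1529, 0.2783]
ee_rot: [-3.135, 0.005, 1.317]
ft_force: [-5.9, 1.2, 19.6]
width: 0.267
```

```bash
python3 - <<'E'
from h import *
s=st();R=rot(s);W=manip.camera_params("wrist")
print(s['ee_pos']+R[:,2]*.22)
im=manip.camera("wrist")[:,:,::-1];np.savez("w10.npz",**W,ee=s['ee_pos'],er=s['ee_rot']);cv2.imwrite("pics/w10f.png",im);cv2.imwrite("pics/w10.png",cv2.resize(im[150:280,180:330],None,fx=4.5,fy=4.5,interpolation=cv2.INTER_CUBIC))
E
```

```text
t13.07 p [ 492.5 -152.9  278.3] rpy [-179.59    0.26   75.48] F [-5.9  1.2 19.6] T [ 0.22  1.38 -0.02] w0.267 q [-0.41  0.24  0.7   1.93 -0.17  1.04  0.11]
[ 0.49073636 -0.15347274  0.05827849]
```

View pics/w10.png

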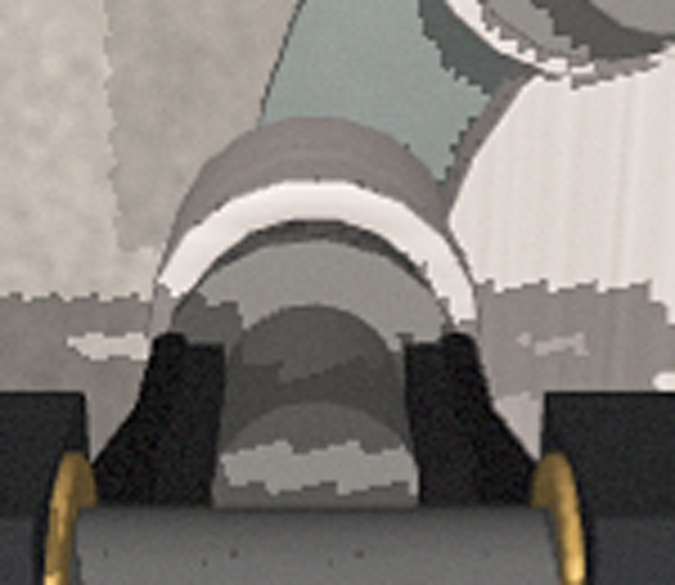

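>>> send_rows:
  targets:
    - {"slide": [0, 0, 0], "twist": 0}
    - {"slide": [0, 0, 0.0], "twist": 0}

```text
time: 13.38
ee_pos: [0.4925, -0.1529, 0.2785]
ee_rot: [-3.134, 0.004, 1.317]
ft_force: [-0.9, 0.1, 2.9]
width: 0.269
```

>>> send_rows:
  targets:
    - {"slide": [0, 0, 0], "twist": 0}
    - {"slide": [0, 0, 0.0], "twist": 0}
    - {"slide": [0, 0, 0.0], "twist": 0}
    - {"slide": [0, 0, 0.0], "twist": 0}
  claw: 0.5

```text
time: 13.88
ee_pos: [0.4924, -0.1527, 0.2778]
ee_rot: [-3.134, 0.005, 1.317]
ft_force: [-0.8, -0.7, -0.3]
width: 0.495
```

>>> send_rows:
  targets:
    - {"slide": [0, 0, -1.0], "twist": 0}
    - {"slide": [0, 0, -2.0], "twist": 0}
    - {"slide": [0, 0, -2.0], "twist": 0}
    - {"slide": [0, 0, -1.5], "twist": 0}
    - {"slide": [0, 0, 0.0], "twist": 0}
  claw: 0.5

```text
time: 14.5
ee_pos: [0.493, -0.1529, 0.3468]
ee_rot: [-3.135, 0.005, 1.317]
ft_force: [-0.4, 0.1, 0.2]
width: 0.5
```

```bash
python3 - <<'E'
from h import *
s=st();R=rot(s);W=manip.camera_params("wrist")
im=manip.camera("wrist")[:,:,::-1];np.savez("w11.npz",**W,ee=s['ee_pos'],er=s['ee_rot']);cv2.imwrite("pics/w11f.png",im)
im2=manip.camera("scene")[:,:,::-1];cv2.imwrite("pics/s11f.png",im2)
cv2.imwrite("pics/w11.png",np.hstack([cv2.resize(im[120:270,190:340],(400,400),interpolation=2),cv2.resize(im2[90:200,130:240],(400,400),interpolation=2)]))
E
```

```text
t14.50 p [ 493.  -152.9  346.8] rpy [-179.61    0.27   75.45] F [-0.4  0.1  0.2] T [-0.13  0.07  0.02] w0.500 q [-0.44  0.15  0.72  1.85 -0.1   1.18  0.06]
```

View pics/w11.png

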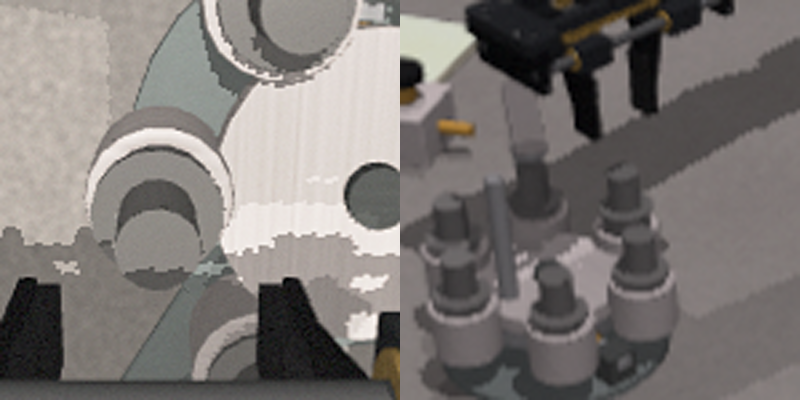

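>>> send_rows:
  targets:
    - {"slide": [0, 0, 0.5], "twist": 0}
    - {"slide": [0, 0, 1.0], "twist": 0}
    - {"slide": [0, 0, 1.0], "twist": 0}
    - {"slide": [0, 0, 0.6], "twist": 0}
    - {"slide": [0, 0, 0.0], "twist": 0}
    - {"slide": [0, 0, 0.0], "twist": 0}
    - {"slide": [0, 0, 0.0], "twist": 0}
  claw: 1

```text
time: 15.48
ee_pos: [0.4915, -0.1525, 0.3099]
ee_rot: [-3.129, 0.007, 1.317]
ft_force: [0.3, 1.3, -0.9]
width: 0.01
```

```bash
python3 - <<'E'
from h import *
s=st();R=rot(s);W=manip.camera_params("wrist");print(s['ee_pos']+R[:,2]*.182)
im=manip.camera("wrist")[:,:,::-1];cv2.imwrite("pics/w12.png",cv2.resize(im[150:280,180:330],None,fx=4.5,fy=4.5,interpolation=cv2.INTER_CUBIC))
E
```

```text
t15.47 p [ 491.5 -152.5  309.9] rpy [-179.26    0.38   75.45] F [ 0.3  1.3 -0.9] T [-0.12  0.03 -0.01] w0.010 q [-0.43  0.2   0.71  1.9  -0.13  1.11  0.08]
[ 0.48896349 -0.15307889  0.12792727]
```

View pics/w12.png

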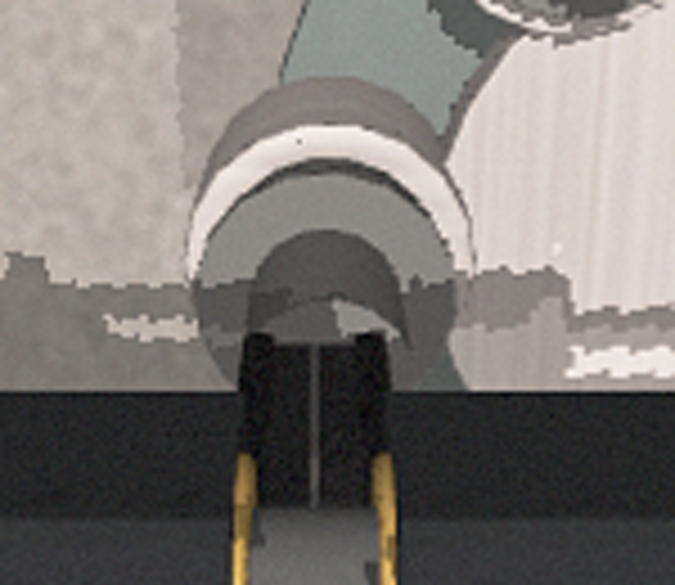

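>>> send_rows:
  targets:
    - {"slide": [0, 0.15, 0.2], "twist": 0}
    - {"slide": [0, 0, 0.2], "twist": 0}
    - {"slide": [0, 0, 0.15], "twist": 0}

```text
time: 15.9
ee_pos: [0.4932, -0.1529, 0.3045]
ee_rot: [-3.13, 0.006, 1.317]
ft_force: [-0.1, 0.5, 0.5]
width: 0.005
```

>>> send_rows:
  targets:
    - {"slide": [0, 0, 0.1], "twist": 0}

```text
time: 16.02
ee_pos: [0.4932, -0.153, 0.3034]
ee_rot: [-3.13, 0.006, 1.317]
ft_force: [-0.8, 0.2, 2.9]
width: 0.007
```

>>> send_rows:
  targets:
    - {"slide": [0, 0, 0.08], "twist": 0}

```text
time: 16.15
ee_pos: [0.4935, -0.153, 0.3033]
ee_rot: [-3.131, 0.006, 1.317]
ft_force: [-2.5, 1.6, 13.1]
width: 0.005
```

>>> send_rows:
  targets:
    - {"slide": [0, 0, -1.0], "twist": 0}
    - {"slide": [0, 0, -2.5], "twist": 0}
    - {"slide": [0, 0, -3.0], "twist": 0}
    - {"slide": [0, 0, -1.5], "twist": 0}
    - {"slide": [-1.0, 2.5, 0], "twist": 0}
    - {"slide": [-1.0, 2.5, 0], "twist": 0}
    - {"slide": [-0.6, 1.5, 0], "twist": 0}
    - {"slide": [0, 0, 0.0], "twist": 0}
    - {"slide": [0, 0, 0.0], "twist": 0}

```text
time: 17.27
ee_pos: [0.5518, -0.1947, 0.3859]
ee_rot: [-3.13, 0.005, 1.318]
ft_force: [0.6, 0.1, -0.3]
width: 0.005
```

```bash
python3 - <<'E'
from h import *
s=st();R=rot(s);W=manip.camera_params("wrist");print(s['ee_pos']+R[:,2]*.182)
im=manip.camera("wrist")[:,:,::-1];np.savez("w13.npz",**W,ee=s['ee_pos'],er=s['ee_rot']);cv2.imwrite("pics/w13.png",im)
print(proj(W,[.5965,-.182,.1637]))
E
```

```text
t17.27 p [ 551.8 -194.7  385.9] rpy [-179.31    0.29   75.52] F [ 0.6  0.1 -0.3] T [-0.1   0.1  -0.03] w0.005 q [-0.35  0.31  0.75  1.63 -0.21  1.3   0.18]
[ 0.54947631 -0.19503472  0.20394037]
[311.96599656 183.24379613]
```

View pics/w13.png

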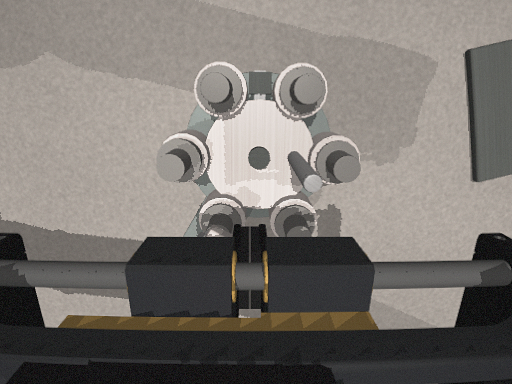

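>>> send_rows:
  targets:
    - {"slide": [0, 2.2, 0], "twist": 0}
    - {"slide": [0, 2.0, 0], "twist": 0}
    - {"slide": [0, 0, 2.0], "twist": 0}
    - {"slide": [0, 0, 2.0], "twist": 0}
    - {"slide": [0, 0, 1.6], "twist": 0}
    - {"slide": [0, 0, 0.8], "twist": 0}
    - {"slide": [0, 0, 0.0], "twist": 0}

```text
time: 18.2
ee_pos: [0.5887, -0.2027, 0.3171]
ee_rot: [-3.127, 0.002, 1.32]
ft_force: [0.9, -0.2, 0.7]
width: 0.009
```

```bash
python3 - <<'E'
from h import *
s=st();R=rot(s);W=manip.camera_params("wrist");print(s['ee_pos']+R[:,2]*.182, (R.T@(np.array([.5965,-.182,.15])-s['ee_pos']))*100)
im=manip.camera("wrist")[:,:,::-1];cv2.imwrite("pics/w14.png",cv2.resize(im[110:300,130:400],None,fx=2.8,fy=2.8))
im=manip.camera("scene")[:,:,::-1];cv2.imwrite("pics/s14.png",cv2.resize(im[80:200,110:240],None,fx=4.5,fy=4.5))
E
```

```text
t18.20 p [ 588.7 -202.7  317.1] rpy [-1.7918e+02  1.0000e-01  7.5620e+01] F [ 0.9 -0.2  0.7] T [-0.12  0.06  0.04] w0.009 q [-0.28  0.46  0.71  1.6  -0.31  1.21  0.24]
[ 0.58610875 -0.20233714  0.1351343 ] [ 2.22557073  0.47989663 16.70260314]
```

View pics/w14.png

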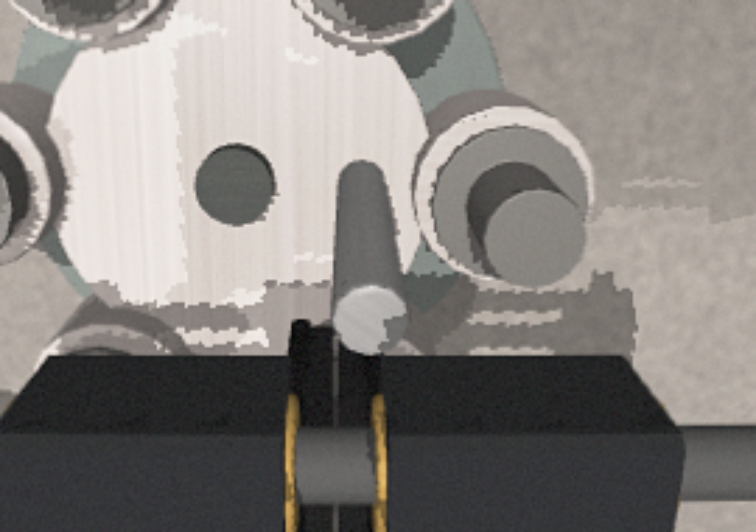

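View pics/s14.png

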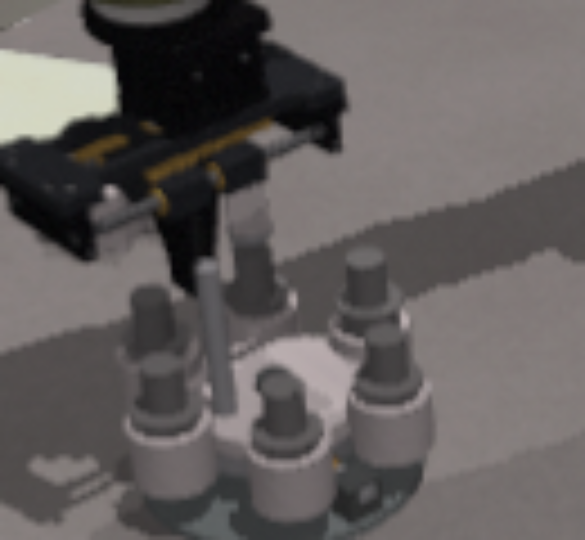

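>>> send_rows:
  targets:
    - {"slide": [0.3, 0, 0], "twist": 0}
    - {"slide": [0.3, 0, 0], "twist": 0}
    - {"slide": [0.3, 0, 0], "twist": 0}

```text
time: 18.68
ee_pos: [0.5914, -0.1951, 0.3193]
ee_rot: [-3.131, 0.004, 1.318]
ft_force: [1.4, -4.5, -2.9]
width: 0.006
```

>>> send_rows:
  targets:
    - {"slide": [0.3, 0, 0], "twist": 0}
    - {"slide": [0.3, 0, 0], "twist": 0}

```text
time: 18.92
ee_pos: [0.5928, -0.1901, 0.3194]
ee_rot: [-3.132, 0.006, 1.317]
ft_force: [-0.1, -5.1, -2.4]
width: 0.005
```

```bash
python3 - <<'E'
from h import *
s=st();R=rot(s);W=manip.camera_params("wrist");print(s['ee_pos']+R[:,2]*.182, (R.T@(np.array([.5965,-.182,.15])-s['ee_pos']))*100)
im=manip.camera("wrist")[:,:,::-1];cv2.imwrite("pics/w15.png",cv2.resize(im[110:300,130:400],None,fx=2.8,fy=2.8))
E
```

```text
t18.93 p [ 592.8 -190.1  319.4] rpy [-179.46    0.32   75.46] F [-0.1 -5.1 -2.4] T [-1.28 -0.01 -0.01] w0.005 q [-0.3   0.46  0.71  1.6  -0.3   1.21  0.21]
[ 0.59091519 -0.19067098  0.13738307] [ 0.97245589  0.31091448 16.92984579]
```

View pics/w15.png

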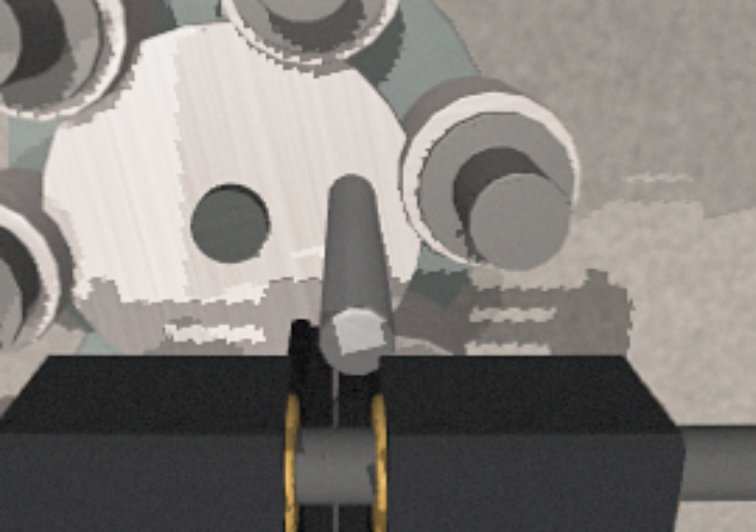

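>>> send_rows:
  targets:
    - {"slide": [0.3, 0, 0], "twist": 0}
    - {"slide": [0.3, 0, 0], "twist": 0}
    - {"slide": [0.3, 0, 0], "twist": 0}

```text
time: 19.35
ee_pos: [0.5941, -0.1834, 0.3193]
ee_rot: [-3.131, 0.01, 1.314]
ft_force: [-1.2, -7.8, -1.0]
width: 0.003
```

>>> send_rows:
  targets:
    - {"slide": [0.3, 0, 0], "twist": 0}

```text
time: 19.48
ee_pos: [0.5943, -0.1818, 0.3194]
ee_rot: [-3.131, 0.012, 1.313]
ft_force: [-1.1, -9.0, -1.5]
width: 0.003
```

```bash
python3 - <<'E'
from h import *
s=st();R=rot(s);W=manip.camera_params("wrist");print(s['ee_pos']+R[:,2]*.182, (R.T@(np.array([.5965,-.182,.15])-s['ee_pos']))*100)
E
```

```text
t19.48 p [ 594.3 -181.8  319.4] rpy [-179.39    0.66   75.2 ] F [-1.1 -9.  -1.5] T [-1.87  0.41 -0.03] w0.003 q [-0.32  0.45  0.71  1.61 -0.3   1.21  0.19]
[ 0.59193172 -0.18329979  0.1373943 ] [ 0.22777617  0.39506384 16.93245655]
```

>>> send_rows:
  targets:
    - {"slide": [0.4, 0, 0], "twist": 0}
    - {"slide": [0.3, 0, 0], "twist": 0}

```text
time: 19.73
ee_pos: [0.5949, -0.1772, 0.3194]
ee_rot: [-3.13, 0.015, 1.309]
ft_force: [-1.6, -2.2, -0.4]
width: 0.005
```

>>> send_rows:
  targets:
    - {"slide": [0.3, 0, 0], "twist": 0}

```text
time: 19.85
ee_pos: [0.5956, -0.174, 0.3193]
ee_rot: [-3.129, 0.014, 1.309]
ft_force: [0.5, -0.1, 0.1]
width: 0.005
```

>>> send_rows:
  targets:
    - {"slide": [0, 0, 0], "twist": 0}
    - {"slide": [0, 0, 0], "twist": 0}
    - {"slide": [0, 0, 0], "twist": 0}
    - {"slide": [0, 0, 0], "twist": 0}
    - {"slide": [0, 0, 0], "twist": 0}
    - {"slide": [0, 0, 0], "twist": 0}
    - {"slide": [0, 0, 0], "twist": 0}
    - {"slide": [0, 0, 0], "twist": 0}

```text
time: 20.85
ee_pos: [0.5965, -0.1718, 0.3195]
ee_rot: [-3.13, 0.011, 1.312]
ft_force: [0.3, 0.4, 0.6]
width: 0.001
```

```bash
python3 - <<'E'
from h import *
st()
im=manip.camera("wrist")[:,:,::-1];cv2.imwrite("pics/w16.png",im)
E
```

```text
t20.85 p [ 596.5 -171.8  319.5] rpy [-179.31    0.65   75.18] F [0.3 0.4 0.6] T [-0.12  0.1   0.04] w0.001 q [-0.33  0.45  0.7   1.61 -0.3   1.21  0.17]
```

View pics/w16.png

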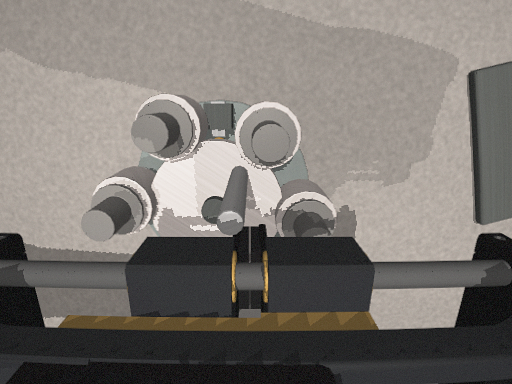

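>>> send_rows:
  targets:
    - {"slide": [-0.5, 0, 0], "twist": 0}
    - {"slide": [-0.7, 0, 0], "twist": 0}
    - {"slide": [0, 0, -2], "twist": 0}
    - {"slide": [0, 0, -4], "twist": 0}
    - {"slide": [0, 0, -5], "twist": 0}
    - {"slide": [0, 0, -2], "twist": 0}
    - {"slide": [0, 0, 0], "twist": 0}

```text
time: 21.78
ee_pos: [0.5944, -0.1844, 0.4593]
ee_rot: [-3.133, 0.012, 1.31]
ft_force: [0.9, -0.8, -0.3]
width: 0.001
```

>>> send_rows:
  targets:
    - {"slide": [4, 0, 0], "twist": 0}
    - {"slide": [6, 0, 0], "twist": 0}
    - {"slide": [6, 0, 0], "twist": 0}
    - {"slide": [6, 0, 0], "twist": 0}
    - {"slide": [6, 0, 0], "twist": 0}
    - {"slide": [5, 0, 0], "twist": 0}
    - {"slide": [2, 0, 0], "twist": 0}
    - {"slide": [0, 0, 0], "twist": 0}
    - {"slide": [0, 0, 0], "twist": 0}

```text
time: 22.9
ee_pos: [0.6864, 0.1595, 0.4501]
ee_rot: [-3.128, 0.016, 1.302]
ft_force: [-0.7, -0.8, -0.2]
width: 0.006
```

```bash
python3 - <<'E'
from h import *
st()
t=manip.camera("top")[:,:,::-1];cv2.imwrite("pics/t17.png",t)
s=manip.camera("scene")[:,:,::-1];cv2.imwrite("pics/s17.png",s)
cv2.imwrite("pics/st17.png",np.hstack([cv2.resize(s[100:210,110:220],(400,400),interpolation=2),cv2.resize(t[165:275,315:425],(400,400),interpolation=2)]))
E
```

```text
t22.90 p [686.4 159.5 450.1] rpy [-179.23    0.93   74.6 ] F [-0.7 -0.8 -0.2] T [-0.13  0.06  0.01] w0.006 q [-0.67  0.56  0.63  1.16 -0.31  1.54 -0.38]
```

View pics/st17.png

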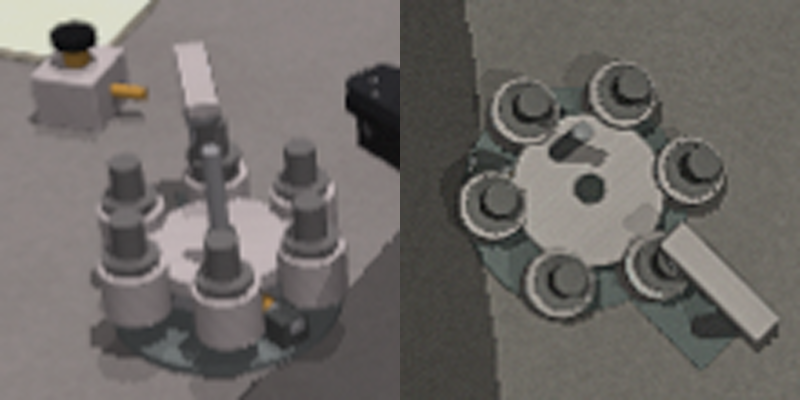

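View pics/t17.png

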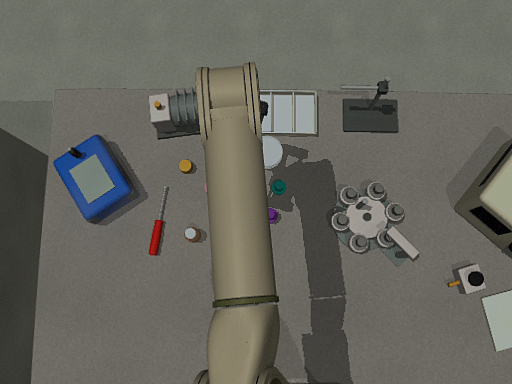

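```bash
python3 - <<'E'
from h import *
T=manip.camera_params("top");S=manip.camera_params("scene")
pt=(315+182*.275,165+131*.275);ps=(110+211*.275,100+150*.275)
X,r=tri([(T,pt),(S,ps)]);print(X,r,plane(T,pt,.1637))
ax=np.array([.490,-.153])+.075*np.array([.9635,-.268]);print(ax)
for P in (X,plane(T,pt,.1637)):
    print(np.degrees(np.arctan2(*(P[:2]-ax)[::-1])),np.hypot(*(P[:2]-ax)))
P=np.array([.5965,-.182]);print(np.degrees(np.arctan2(*(P-ax)[::-1])),np.hypot(*(P-ax)))
E
```

```text
[ 0.58914534 -0.14861884  0.16382425] [np.float64(0.00036782394689901013), np.float64(0.00036782394689887884)] [ 0.58937151 -0.1489619   0.1637    ]
[ 0.5622625 -0.1731   ]
42.322910273123846 0.036359514639343
41.68215559853547 0.03629802003272806
-14.571473010643631 0.03537536439741649
```

```bash
python3 - <<'E'
import cv2,numpy as np
from h import *
t=manip.camera("top")[:,:,::-1].copy(); st()
a=cv2.imread("pics/top0.png");
f=lambda i:cv2.resize(i[175:260,325:410],(390,390),interpolation=2)
cv2.imwrite("pics/cmp.png",np.hstack([f(a),f(t)]))
for n,i in (("0",a),("1",t)):
    g=cv2.medianBlur(cv2.resize(cv2.cvtColor(i,cv2.COLOR_BGR2GRAY)[165:275,315:425],None,fx=6,fy=6,interpolation=2),5)
    c=cv2.HoughCircles(g,cv2.HOUGH_GRADIENT,1,60,param1=80,param2=18,minRadius=48,maxRadius=64)
    print(n,np.round(c[0][:, :2]/6+[315,165],1).tolist())
E
```

```text
t23.05 p [686.5 159.5 450.5] rpy [-179.25    0.87   74.57] F [ 0.3 -0.3  0.9] T [-0.05  0.06 -0.01] w0.011 q [-0.67  0.56  0.63  1.16 -0.31  1.54 -0.38]
0 [[341.1, 223.1], [360.9, 243.6], [349.1, 196.4], [388.6, 236.2], [394.4, 209.8], [374.8, 190.1]]
1 [[340.8, 221.1], [395.2, 212.1], [358.4, 242.8], [349.2, 195.1], [376.6, 190.2], [385.9, 238.8]]
```

View pics/cmp.png

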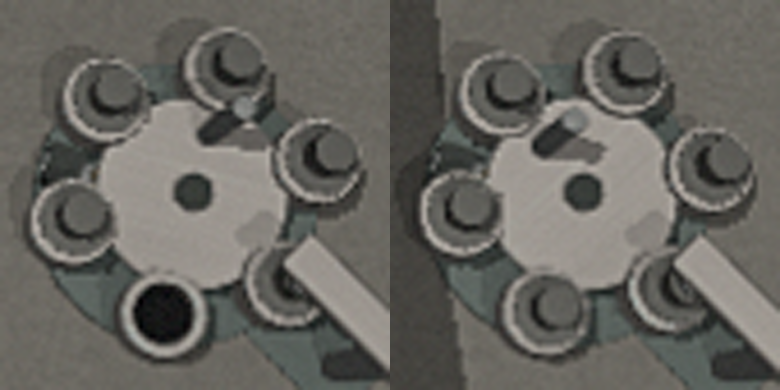

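```bash
python3 - <<'E'
from h import *
T=manip.camera_params("top")
A=[[341.1, 223.1], [360.9, 243.6], [349.1, 196.4], [388.6, 236.2], [394.4, 209.8], [374.8, 190.1]]
B=[[340.8, 221.1], [395.2, 212.1], [358.4, 242.8], [349.2, 195.1], [376.6, 190.2], [385.9, 238.8]]
for n,L in (("A",A),("B",B)):
    P=np.array([plane(T,u,.0745)[:2] for u in L]);c=P.mean(0);d=P-c
    an=np.degrees(np.arctan2(d[:,1],d[:,0]));ph=np.degrees(np.angle(np.mean(np.exp(6j*np.radians(an)))))/6
    print(n,c,np.round(np.hypot(*d.T)*1000,1),np.round(an,1),"phase",ph, np.round((an-ph+30)%60-30,1))
E
```

```text
A [ 0.56226309 -0.17416717] [75.4 76.  73.8 75.1 73.7 74.6] [ 104.6  164.2   43.4 -134.3  -75.1  -15. ] phase -15.389625911931061 [ 0.  -0.4 -1.3  1.1  0.2  0.3]
B [ 0.56184995 -0.17290169] [73.7 75.7 75.3 75.7 76.6 75.9] [ 100.4  -80.   159.7   40.4  -19.5 -141.1] phase -20.017558687804236 [ 0.4 -0.  -0.3  0.4  0.6 -1.1]
```

>>> send_rows:
  targets:
    - {"slide": [0, 0, 0], "twist": 0}
    - {"slide": [0, 0, 0], "twist": 0}
    - {"slide": [0, 0, 0], "twist": 0}
    - {"slide": [0, 0, 0], "twist": 0}
    - {"slide": [0, 0, 0], "twist": 0}
    - {"slide": [0, 0, 0], "twist": 0}
    - {"slide": [0, 0, 0], "twist": 0}
    - {"slide": [0, 0, 0], "twist": 0}

```text
time: 24.05
ee_pos: [0.6864, 0.1574, 0.4513]
ee_rot: [-3.129, 0.015, 1.299]
ft_force: [0.3, 0.3, -0.6]
width: 0.003
```

```bash
cat > ph.py <<'E'
from h import *
t=manip.camera("top")[:,:,::-1].copy(); st()
import sys;cv2.imwrite(sys.argv[1],t)
T=manip.camera_params("top")
g=cv2.medianBlur(cv2.resize(cv2.cvtColor(t,cv2.COLOR_BGR2GRAY)[165:275,315:425],None,fx=6,fy=6,interpolation=2),5)
c=cv2.HoughCircles(g,cv2.HOUGH_GRADIENT,1,60,param1=80,param2=18,minRadius=48,maxRadius=64)
L=c[0][:, :2]/6+[315,165];P=np.array([plane(T,u,.0745)[:2] for u in L]);c=P.mean(0);d=P-c
an=np.degrees(np.arctan2(d[:,1],d[:,0]));ph=np.degrees(np.angle(np.mean(np.exp(6j*np.radians(an)))))/6
print(c,np.round(np.hypot(*d.T)*1000,1),np.round(an,1),"phase",ph,"vs -15.4")
E
python3 ph.py pics/t18.png
python3 - <<'E'
from h import *
s=manip.camera("scene")[:,:,::-1];cv2.imwrite("pics/s18.png",cv2.resize(s[115:200,130:220],None,fx=6,fy=6,interpolation=cv2.INTER_CUBIC))
E
```

```text
t24.10 p [686.3 157.4 451.3] rpy [-179.29    0.85   74.44] F [-0.8 -0.2 -0. ] T [-0.09  0.04  0.01] w0.009 q [-0.67  0.56  0.63  1.16 -0.31  1.54 -0.38]
[ 0.57278745 -0.16338069] [67.3 68.9 84.3 59.8 84.8] [111.4 -28.3 -87.9  41.9 170.3] phase -18.47102547926078 vs -15.4
```

View pics/s18.png

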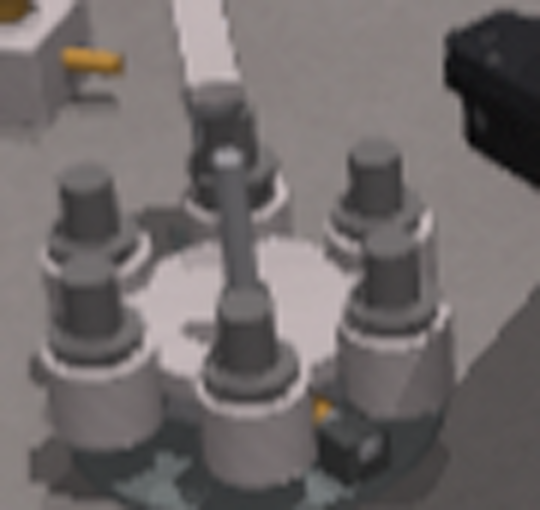

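```bash
cat > ph2.py <<'E'
from h import *
import sys
T=manip.camera_params("top");ctr=np.array([.5621,-.1735])
def phase(fn):
    t=cv2.imread(fn)
    g=cv2.medianBlur(cv2.resize(cv2.cvtColor(t,cv2.COLOR_BGR2GRAY)[165:275,315:425],None,fx=6,fy=6,interpolation=2),5)
    for p2 in (18,14,11):
        c=cv2.HoughCircles(g,cv2.HOUGH_GRADIENT,1,60,param1=80,param2=p2,minRadius=48,maxRadius=64)
        L=c[0][:, :2]/6+[315,165];P=np.array([plane(T,u,.0745)[:2] for u in L]);d=P-ctr;r=np.hypot(*d.T)
        k=abs(r-.075)<.003;an=np.degrees(np.arctan2(d[:,1],d[:,0]))[k]
        ph=np.degrees(np.angle(np.mean(np.exp(6j*np.radians(an)))))/6
        print(fn,p2,k.sum(),np.round(sorted((an+75.4)%60-60),1),"phase",round(ph,2))
for f in sys.argv[1:]:phase(f)
E
python3 ph2.py pics/top0.png pics/t17.png pics/t18.png
```

```text
pics/top0.png 18 6 [-60.  -59.7 -58.5  -1.7  -0.   -0. ] phase -15.37
pics/top0.png 14 6 [-60.  -59.5 -58.5 -57.9  -1.7  -0. ] phase -15.0
pics/top0.png 11 7 [-60.  -59.5 -58.5 -57.9 -27.5  -1.7  -0. ] phase -15.41
pics/t17.png 18 6 [-4.6 -4.6 -4.3 -3.4 -3.1 -1.8] phase -19.05
pics/t17.png 14 6 [-4.6 -4.  -3.7 -3.3 -3.1 -1.8] phase -18.8
pics/t17.png 11 7 [-28.5  -4.6  -4.   -3.7  -3.2  -3.1  -1.8] phase -19.7
pics/t18.png 18 5 [-4.1 -3.8 -3.1 -2.4 -2.2] phase -18.51
pics/t18.png 14 6 [-4.7 -3.8 -3.4 -3.1 -2.4 -2.2] phase -18.67
pics/t18.png 11 7 [-26.9  -3.8  -3.4  -3.4  -3.1  -2.4  -2.2] phase -19.55
```

>>> send_rows:
  targets:
    - {"slide": [0, 0, 0], "twist": -10}
    - {"slide": [0, 0, 0], "twist": -10}
    - {"slide": [0, 0, 0], "twist": -10}
    - {"slide": [0, 0, 0], "twist": -10}
    - {"slide": [0, 0, 0], "twist": -10}
    - {"slide": [0, 0, 0], "twist": -10}
    - {"slide": [0, 0, 0], "twist": 0}
    - {"slide": [0, 0, 0], "twist": 0}

```text
time: 25.15
ee_pos: [0.6864, 0.1573, 0.4512]
ee_rot: [-3.122, -0.004, 2.374]
ft_force: [0.2, -0.1, -0.1]
width: 0.002
```

```bash
cat > go.py <<'E'
from h import *
s=st();R=rot(s);tip=s['ee_pos']+R[:,2]*.182;print("tip",tip)
for n,X in (("start",(.6053,-.1657,.20)),("pegnow",(.5892,-.1493,.15)),("pegtgt",(.5877,-.1482,.15))):
    print(n,np.round(R.T@(np.array(X)-tip)*100,2))
E
python3 go.py
```

```text
t25.15 p [686.4 157.3 451.2] rpy [-178.9    -0.21  136.01] F [ 0.2 -0.1 -0.1] T [-0.06 -0.05 -0.04] w0.002 q [-0.56  0.53  0.43  1.15 -0.2   1.53  0.64]
tip [0.68347022 0.15524172 0.26920997]
start [-16.69 -28.38   7.41]
pegnow [-14.42 -28.22  12.41]
pegtgt [-14.23 -28.25  12.41]
```

>>> send_rows:
  targets:
    - {"slide": [-2, -3.5, 0], "twist": 0}
    - {"slide": [-3, -5.0, 0], "twist": 0}
    - {"slide": [-3, -5.0, 0], "twist": 0}
    - {"slide": [-3, -5.0, 0], "twist": 0}
    - {"slide": [-3, -5, 0], "twist": 0}
    - {"slide": [-1.9, -3.5, 0], "twist": 0}
    - {"slide": [-0.8, -1.4, 2], "twist": 0}
    - {"slide": [0, 0, 2], "twist": 0}
    - {"slide": [0, 0, 2], "twist": 0}
    - {"slide": [0, 0, 0], "twist": 0}

```text
time: 26.4
ee_pos: [0.6022, -0.1736, 0.395]
ee_rot: [-3.124, -0.001, 2.339]
ft_force: [0.9, 0.8, 0.4]
width: 0.006
```

```bash
python3 go.py; python3 - <<'E'
from h import *
p=manip.camera_params("wrist");im=manip.camera("wrist")[:,:,::-1];cv2.imwrite("pics/w20.png",im)
print(proj(p,[.5892,-.1493,.1637]),proj(p,[.5877,-.1482,.1637]))
E
```

```text
t26.40 p [ 602.2 -173.6  395. ] rpy [-1.7897e+02 -7.0000e-02  1.3402e+02] F [0.9 0.8 0.4] T [-0.04 -0.05  0.02] w0.006 q [-0.21  0.37  0.55  1.49 -0.18  1.34  1.11]
tip [ 0.59971091 -0.17571829  0.21298847]
start [0.33 1.12 1.28]
pegnow [2.62 1.19 6.28]
pegtgt [2.81 1.16 6.28]
[266.82831209 179.0213632 ] [266.43530783 176.55422988]
```

View pics/w20.png

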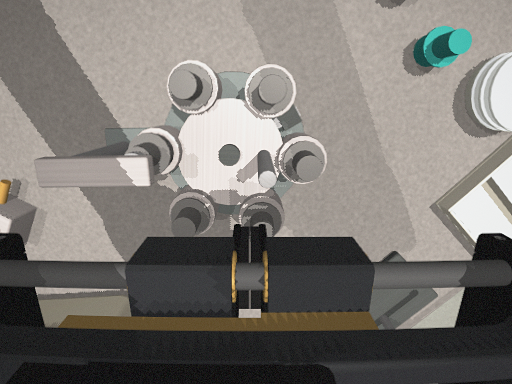

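>>> send_rows:
  targets:
    - {"slide": [0, 1.1, 0], "twist": 0}
    - {"slide": [0, 0, 2], "twist": 0}
    - {"slide": [0, 0, 2], "twist": 0}
    - {"slide": [0, 0, 2], "twist": 0}
    - {"slide": [0, 0, 1.2], "twist": 0}
    - {"slide": [0, 0, 0], "twist": 0}

```text
time: 27.2
ee_pos: [0.6111, -0.1649, 0.3207]
ee_rot: [-3.126, 0.002, 2.339]
ft_force: [0.3, -0.5, -0.6]
width: 0.003
```

```bash
python3 go.py; python3 - <<'E'
from h import *
p=manip.camera_params("wrist");im=manip.camera("wrist")[:,:,::-1];cv2.imwrite("pics/w21.png",cv2.resize(im[60:280,120:400],None,fx=2.7,fy=2.7))
E
```

```text
t27.20 p [ 611.1 -164.9  320.7] rpy [-1.7911e+02  1.1000e-01  1.3403e+02] F [ 0.3 -0.5 -0.6] T [-0.02  0.04 -0.06] w0.003 q [-0.21  0.44  0.52  1.57 -0.21  1.2   1.12]
tip [ 0.6093059  -0.1671319   0.13870375]
start [ 0.37 -0.28 -6.13]
pegnow [ 2.68 -0.22 -1.13]
pegtgt [ 2.86 -0.26 -1.13]
```

View pics/w21.png

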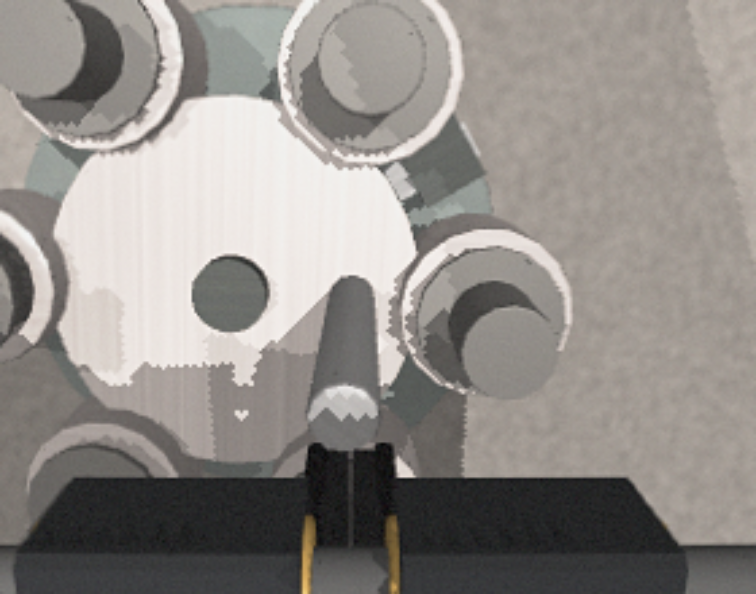

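>>> send_rows:
  targets:
    - {"slide": [0.3, 0, 0], "twist": 0}
    - {"slide": [0.3, 0, 0], "twist": 0}
    - {"slide": [0.15, 0, 0], "twist": 0}
    - {"slide": [0, 0, 0], "twist": 0}

```text
time: 27.75
ee_pos: [0.6062, -0.1593, 0.3235]
ee_rot: [-3.129, 0.005, 2.339]
ft_force: [-0.2, -0.5, -1.2]
width: 0.005
```

```bash
python3 go.py; python3 - <<'E'
from h import *
p=manip.camera_params("wrist");im=manip.camera("wrist")[:,:,::-1];cv2.imwrite("pics/w22f.png",im);cv2.imwrite("pics/w22.png",cv2.resize(im[60:280,120:400],None,fx=2.7,fy=2.7))
E
```

```text
t27.75 p [ 606.2 -159.3  323.5] rpy [-179.27    0.29  134.04] F [-0.2 -0.5 -1.2] T [ 0.01 -0.04  0.02] w0.005 q [-0.22  0.42  0.52  1.58 -0.21  1.2   1.11]
tip [ 0.60512996 -0.16160592  0.14151145]
start [-0.34 -0.35 -5.84]
pegnow [ 1.99 -0.3  -0.86]
pegtgt [ 2.17 -0.33 -0.86]
```

View pics/w22.png

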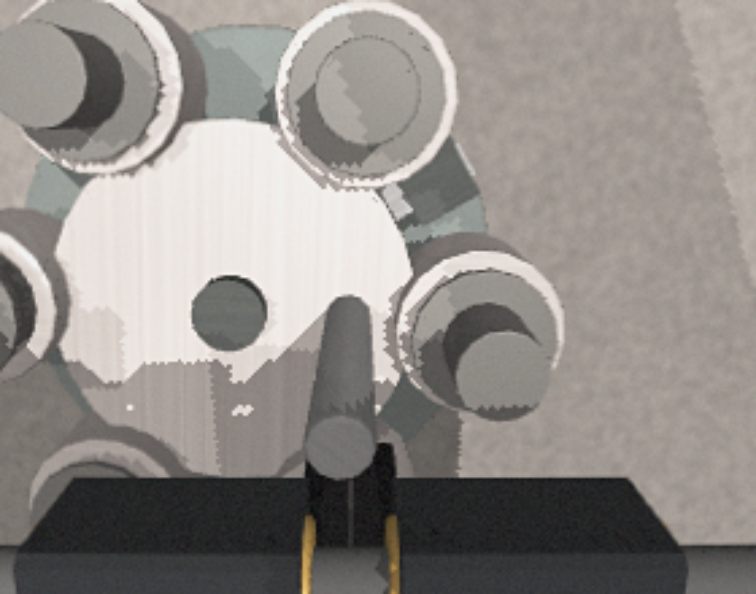

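>>> send_rows:
  targets:
    - {"slide": [0.1, -0.1, 0], "twist": 0}
    - {"slide": [0.1, -0.1, 0], "twist": 0}

```text
time: 28.05
ee_pos: [0.6033, -0.1595, 0.3236]
ee_rot: [-3.129, 0.005, 2.339]
ft_force: [0.4, -0.7, 0.7]
width: 0.003
```

>>> send_rows:
  targets:
    - {"slide": [0.1, 0, 0], "twist": 0}

```text
time: 28.18
ee_pos: [0.6025, -0.1589, 0.3236]
ee_rot: [-3.129, 0.006, 2.339]
ft_force: [0.1, -0.4, -0.2]
width: 0.009
```

>>> send_rows:
  targets:
    - {"slide": [0.1, 0, 0], "twist": 0}

```text
time: 28.3
ee_pos: [0.6018, -0.1582, 0.3236]
ee_rot: [-3.129, 0.006, 2.339]
ft_force: [2.2, -1.0, -0.8]
width: 0.004
```

```bash
python3 go.py
```

```text
t28.30 p [ 601.8 -158.2  323.6] rpy [-179.28    0.34  134.01] F [ 2.2 -1.  -0.8] T [-0.1  -0.33  0.03] w0.004 q [-0.23  0.41  0.53  1.6  -0.2   1.19  1.1 ]
tip [ 0.60094102 -0.16057794  0.14162631]
start [-0.71 -0.12 -5.83]
pegnow [ 1.62 -0.07 -0.85]
pegtgt [ 1.81 -0.1  -0.85]
```

>>> send_rows:
  targets:
    - {"slide": [0.1, 0, 0], "twist": 0}

```text
time: 28.42
ee_pos: [0.6012, -0.1574, 0.3237]
ee_rot: [-3.129, 0.006, 2.339]
ft_force: [2.0, -0.5, -1.0]
width: 0.007
```

>>> send_rows:
  targets:
    - {"slide": [0.1, 0, 0], "twist": 0}

```text
time: 28.55
ee_pos: [0.6006, -0.1566, 0.3237]
ee_rot: [-3.129, 0.007, 2.339]
ft_force: [2.4, -1.4, -0.9]
width: 0.005
```

```bash
python3 go.py; python3 - <<'E'
from h import *
p=manip.camera_params("wrist");im=manip.camera("wrist")[:,:,::-1];cv2.imwrite("pics/w23f.png",im)
E
```

```text
t28.55 p [ 600.6 -156.6  323.7] rpy [-179.31    0.38  134.02] F [ 2.4 -1.4 -0.9] T [-0.14 -0.51  0.01] w0.005 q [-0.23  0.41  0.53  1.6  -0.2   1.19  1.1 ]
tip [ 0.59987715 -0.15898698  0.14170978]
start [-0.9  -0.15 -5.82]
pegnow [ 1.43 -0.1  -0.84]
pegtgt [ 1.62 -0.14 -0.84]
```

>>> send_rows:
  targets:
    - {"slide": [-0.5, 0, 0], "twist": 0}
    - {"slide": [-1.0, 0, 0], "twist": 0}
    - {"slide": [0, 0, -2], "twist": 0}
    - {"slide": [0, 0, -4], "twist": 0}
    - {"slide": [0, 0, -5], "twist": 0}
    - {"slide": [0, 0, -2], "twist": 0}
    - {"slide": [0, 0, 0], "twist": 0}

```text
time: 29.48
ee_pos: [0.6134, -0.1688, 0.4564]
ee_rot: [-3.126, 0.004, 2.337]
ft_force: [-0.5, 0.7, -0.4]
width: 0.007
```

>>> send_rows:
  targets:
    - {"slide": [2, 4, 0], "twist": 0}
    - {"slide": [2.5, 5, 0], "twist": 0}
    - {"slide": [2.5, 5, 0], "twist": 0}
    - {"slide": [2.5, 5, 0], "twist": 0}
    - {"slide": [2.5, 5, 0], "twist": 0}
    - {"slide": [2, 4, 0], "twist": 0}
    - {"slide": [1, 2, 0], "twist": 0}
    - {"slide": [0, 0, 0], "twist": 0}
    - {"slide": [0, 0, 0], "twist": 0}

```text
time: 30.6
ee_pos: [0.7307, 0.1518, 0.4344]
ee_rot: [-3.112, -0.004, 2.33]
ft_force: [-0.1, 0.2, 0.2]
width: 0.009
```

```bash
python3 ph.py pics/t24.png; python3 ph2.py pics/top0.png pics/t18.png pics/t24.png
python3 - <<'E'
from h import *
t=cv2.imread("pics/t24.png");s=manip.camera("scene")[:,:,::-1];cv2.imwrite("pics/s24.png",s)
a=cv2.imread("pics/top0.png");f=lambda i:cv2.resize(i[175:260,325:410],(390,390),interpolation=2)
cv2.imwrite("pics/st24.png",np.hstack([f(a),f(t)]))
cv2.imwrite("pics/s24c.png",cv2.resize(s[115:200,130:220],None,fx=6,fy=6,interpolation=cv2.INTER_CUBIC))
E
```

```text
t30.65 p [730.7 151.8 434.4] rpy [-178.28   -0.24  133.52] F [ 0.7  0.3 -0.2] T [-0.   -0.04 -0.02] w0.007 q [-0.51  0.64  0.44  1.01 -0.25  1.56  0.62]
[ 0.5626482  -0.17361804] [75.  74.6 73.6 75.  75.1 77.3] [  46.3  106.1  -73.5  -13.2 -131.6  166.6] phase -13.207713366664784 vs -15.4
pics/top0.png 18 6 [-60.  -59.7 -58.5  -1.7  -0.   -0. ] phase -15.37
pics/top0.png 14 6 [-60.  -59.5 -58.5 -57.9  -1.7  -0. ] phase -15.0
pics/top0.png 11 7 [-60.  -59.5 -58.5 -57.9 -27.5  -1.7  -0. ] phase -15.41
pics/t18.png 18 5 [-4.1 -3.8 -3.1 -2.4 -2.2] phase -18.51
pics/t18.png 14 6 [-4.7 -3.8 -3.4 -3.1 -2.4 -2.2] phase -18.67
pics/t18.png 11 7 [-26.9  -3.8  -3.4  -3.4  -3.1  -2.4  -2.2] phase -19.55
pics/t24.png 18 6 [-58.9 -58.7 -58.  -57.8 -57.7 -55.8] phase -13.21
pics/t24.png 14 6 [-58.9 -58.7 -58.3 -57.8 -57.7 -55.8] phase -13.25
pics/t24.png 11 6 [-58.9 -58.7 -58.3 -57.8 -57.7 -55.8] phase -13.25
```

View pics/st24.png

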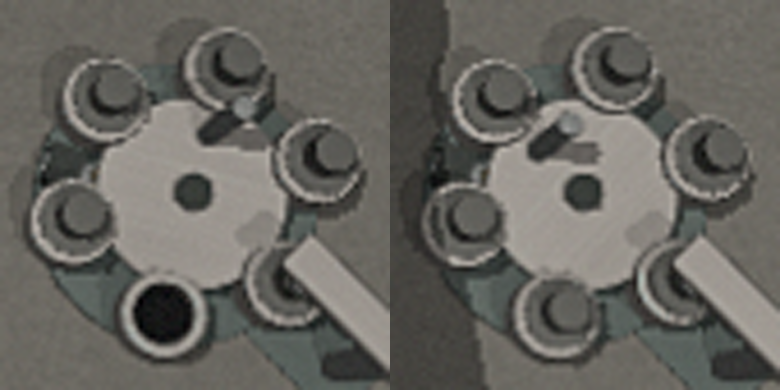

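View pics/s24c.png

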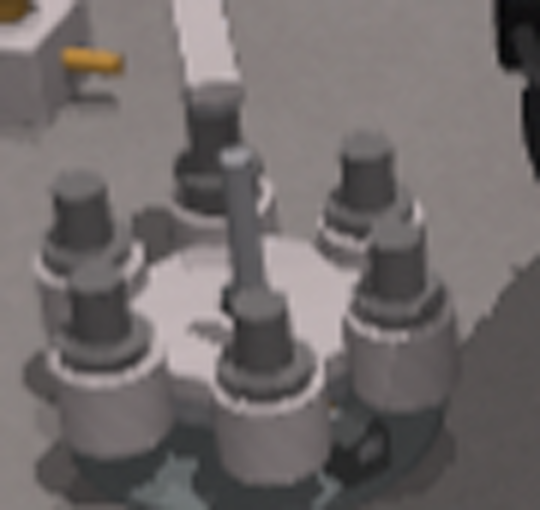

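```bash
python3 - <<'E'
from h import *
T=manip.camera_params("top");S=manip.camera_params("scene")
def blob(fn,box,k=6):
    i=cv2.imread(fn);x0,y0,x1,y1=box;c=cv2.resize(i[y0:y1,x0:x1],None,fx=k,fy=k,interpolation=cv2.INTER_CUBIC);return c
a=[blob("pics/top0.png",(370,190,390,210),19),blob("pics/t24.png",(356,192,376,212),19)]
cv2.imwrite("pics/pegs.png",np.hstack(a))
b=[blob("pics/scene0.png",(145,130,165,150),19),blob("pics/s24.png",(160,132,180,152),19)]
cv2.imwrite("pics/pegs2.png",np.hstack(b))
E
```

```text
(no output)
```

View pics/pegs.png

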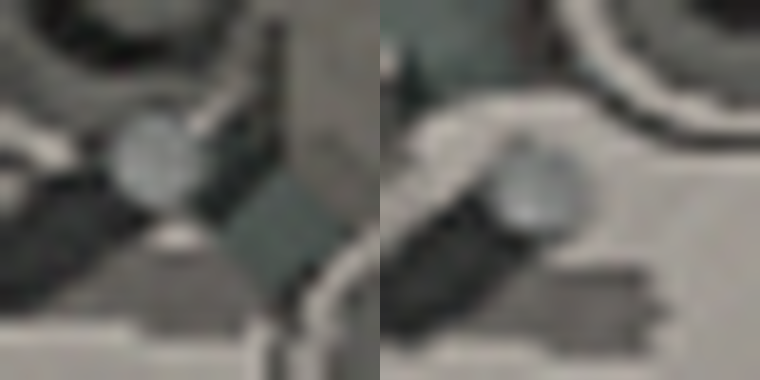

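View pics/pegs2.png

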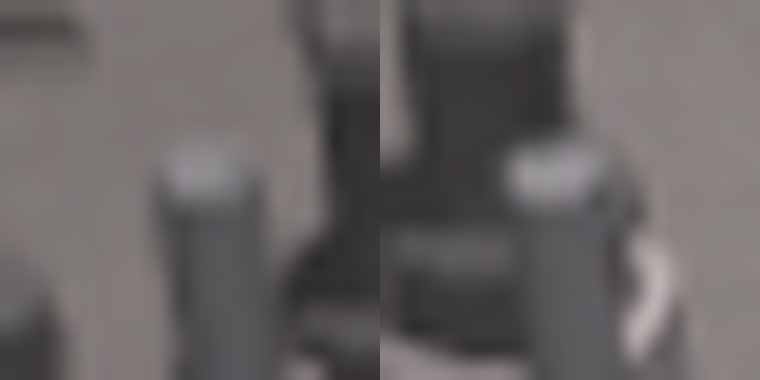

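```bash
python3 - <<'E'
from h import *
T=manip.camera_params("top");S=manip.camera_params("scene");c=np.array([.5622,-.1736])
for n,t,s in (("0",(377.8,197.9),(155.4,138.5)),("24",(363.8,201.4),(168.8,140.6))):
    X,r=tri([(T,t),(S,s)])
    for P in (X,plane(T,t,.1637)): print(n,P,np.degrees(np.arctan2(*(P[:2]-c)[::-1])),np.hypot(*(P[:2]-c)))
# chord based angle
a=plane(T,(377.8,197.9),.1637);b=plane(T,(363.8,201.4),.1637);d=np.hypot(*(a-b)[:2]);print(d,2*np.degrees(np.arcsin(d/2/.036)))
E
```

```text
0 [ 0.59764727 -0.18119335  0.16578706] -12.090897167510079 0.03625145634875216
0 [ 0.59780861 -0.1813662   0.1637    ] -12.303484999602274 0.03644567242950713
24 [ 0.58820587 -0.14567023  0.16605672] 47.04288502867479 0.038162511696551465
24 [ 0.58837108 -0.14578956  0.1637    ] 46.73947676118996 0.03818829767627824
0.036807125517729945 61.48893200241556
```

View pics/s24.png

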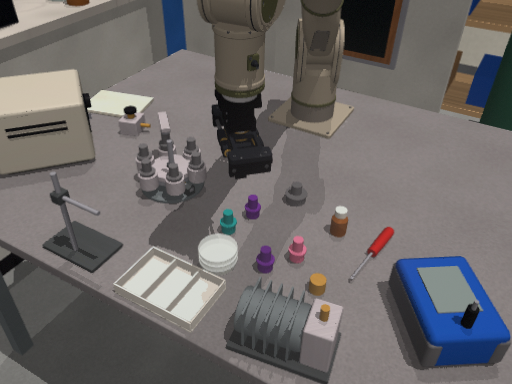

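```bash
python3 -c "
from h import *
st();print(manip.close_job())"
```

```text
t30.70 p [730.6 151.6 435. ] rpy [-178.32   -0.22  133.5 ] F [ 0.3 -0.2 -0.9] T [ 0.02 -0.    0.01] w0.010 q [-0.51  0.64  0.44  1.01 -0.25  1.56  0.62]
the job is handed in; nothing more can be done
None
```

I loaded the grey holder into the empty pocket, pressed it onto the depth stop, and turned the wheel one click. I handed the job in at 30.7 s with the gripper clear of everything.

- **Seating:** The seat slid with about 8 N of drag. The force then rose steeply at a fixed height. Three presses, at slightly different sideways positions, stopped at the same height to within about 0.1 mm, peaking at 19.6 N at the wrist. After letting go, I pressed the knob from above with closed fingers; it was also solid, at 13 N.
- **Seating check that disagreed:** The press from above met the knob about 1 mm higher than the grip height predicted. I put that down to tool tilt and off-centre contact.
- **Turning:** I pushed the peg with at most about 9 N until the spring took over just past half-way. The wheel then stopped about 3 to 5° short of the click, so I nudged it on with about 3 N.
- **Final wheel angle:** The two measures differ. Peg positions give about 59 to 61.5°, while the cup pattern gives about 62°. The nudge may therefore have gone 1 to 2° past the exact centre of the click.
- **End state:** The last pictures show the new holder under the head. In the final scene view the bystanders stand where they were, and nothing has fallen.

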